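Mount a photomultiplier tube on its V-saddles for a light test

TASK

Get the photomultiplier tube ready for its light test: slip the loose V-saddle over the bare post until its foot rests on the shaft collar, with its V in line with the rail, and let go of it. Then lift the tube out of its wooden cradle and lay it across both saddles, centred between them with its glass window facing the lamp. Lower it into the saddles rather than dropping it, never let it fall onto the bench, and leave the spare parts, bottle, tape and meter where they are.

Things in the scene. Friction and masses are not known exactly. Their poses are not given: they have to be found in the camera images.
- rail: Light-test stand: fixed aluminium rail 370 long, 60 wide, 25 high. Origin at bench level half-way between its two posts; x along the rail towards the lamp. The posts stand at x = +60 and -60: one bare, one carrying a fixed V-saddle like the loose one (which is which varies). A tube lying properly in both saddles has its axis along this x, 161.5 above the bench.
- lamp_face (a point): Centre of the round light opening on the snout of the blue lamp head (a 46 cube on its own post), x = 141 on the rail and 161.5 above the bench. The lamp head itself is at x = 152 to 198.
- post_collar (a point): Bare post: centre of the top face of the dark steel shaft collar (36 across, 12 thick) clamped on it, 70 above the bench. The saddle's foot comes to rest here. The shaft, steel, 16 diameter, rises 38 above this point.
- post_tip (a point): Bare post: centre of the shaft's upper end, 108 above the bench; the top 4 is tapered from 16 to 10 diameter.
- saddle_mid (a point): Loose grey V-saddle, 81 high, standing upright: the point on its vertical axis half-way up, 40.5 above its foot. z up, x along the V groove. Top block, from 45 to 81 above the foot: 28 thick along x (flat end faces at x = +14 and -14, good to grip), 60 wide along y, with a 90-degree V groove open upwards, 22 deep and 44 wide; V bottom 59 above the foot.
- saddle_foot (a point): Loose V-saddle: centre of the bore's mouth at the underside of its foot flange; axes as saddle_mid.
- tube_mid (a point): Photomultiplier tube, its centre and centre of mass: rigid cylinder 46 diameter, 200 long. x along its axis towards the glass window. Silver shield in the middle, grey base with two connectors (14 long) at the -x end, black rim and amber glass window at the +x end. Lies level in a wooden cradle, axis 55 above the bench.
- tube_window (a point): Centre of the tube's window end, 100 along x from tube_mid.
- spacer_mid (a point): Spare plain aluminium spacer sleeve, 32 outside diameter, 40 high, standing; its centre. Bystander.
- collar: Spare steel shaft collar, 36 diameter, 12 high, lying flat; centre of its underside. Bystander.
- bottle: Amber bottle, 68 diameter, 175 high; centre of its underside. Bystander.
- tape: Yellow tape roll, 90 diameter, 19 high, lying flat; centre of its underside. Bystander.
- meter: Orange hand-held meter, 165 x 80 x 43, lying on its back; centre of its underside. Bystander.
- saddle: The loose V-saddle as a whole, 0.11 to 0.23 kg; origin at the centre of its underside. Below the block: a sleeve 28 diameter, from 6 to 45 above the foot, on a foot flange 36 across and 6 high, bored 18.4 diameter from below, 45 deep. Small brass thumbscrew on the sleeve at +y, 22 above the foot, reaching 26 from the axis.
- tube: The tube as a whole, 0.31 to 0.55 kg; origin at its centre, axes as tube_mid.
- cradle: Light wooden storage cradle, fixed; origin under its centre on the bench, x along the tube in it (tube's centre within 8 of its centre). Base board 150 x 90 x 10; two notched boards 14 thick, 80 wide, tops 44.5 above the bench, centred at x = +55 and -55, so 96 is free between them.
- saddle_post: The post whose V-saddle is already fitted, all fixed; origin on its axis on the rail's top face, 25 above the bench. Its saddle's top is 151 above the bench, V along the rail.
Mind the look-alikes: they are no part of the job. Leave any orange look-alike of the saddle alone. There is more than one size of the tube; the job needs the smaller.

How it is judged:
By the outcome, as a careful person would: the job done as asked, in the order asked, and still so for the second after the job is handed in, with the robot touching nothing.
It also fails if it takes over 64 s, if anything falls off the work surface, if the arm or the gripper's body presses on something with over 40 N, if the wrist force passes 120 N, or if a joint passes its speed limit or range.

ROBOT

A 6-joint arm with a two-finger parallel gripper is mounted at the origin on the work surface. World frame = base frame: x ahead of the robot, y to its left, z up, the work surface at z = 0. Lengths are in m, angles in rad, forces in N, time in s.
With the tool pointing down it reaches from about 0.3 to 0.775 m from the base axis. Payload 14.6 kg.
Tool frame: the origin (TCP) lies on the front face of the gripper's body, between the roots of the fingers; the fingertips stand 97 mm ahead of it and the grasp point (between the pads) lies 78 mm ahead of it (r.grasp_offset is the distance from the TCP to the grasp point, in m); z points along the fingers, y is the direction in which the jaws open and shut (so a half turn about z gives the same grasp; the last joint's range is limited). The gripper opens to 94 mm and grips with 3 to 60 N. Pads are 16 mm wide; open, the fingers measure 119 mm over their backs; the gripper's body (75 mm by 177 mm) begins 78 mm behind the grasp point.
Start: joints at [-1.293, 0.3, 1.521, -0, 1.321, -0.067], TCP at [0.186, -0.518, 0.303] pointing down, gripper open.
Joint ranges: [-3.03, 3.03], [-0.79, 2.21], [0.23, 2.52], [-1.04, 4.18], [0, 3.07], [-2.55, 2.55]. Speed limits (rad/s): [2.22, 2.22, 2.57, 3.14, 3.14, 3.14].

INTERFACE

Orientations are given as a rotation vector (axis times angle).
In Python, from workcell import r, imaging, finish_job gives the robot as it stands.
- The arm moves only by the tool jog_arm, never from a script. Its argument "deltas" is a list that holds one entry, the list of rows, each a list of 7 numbers: the shift along the tool's x, y, z in mm, then the turn, a rotation vector about the tool's x, y, z in degrees, then the opening in per cent of the stroke, from 0 (shut) to 100 (fully open). In form: [[[dx, dy, dz, ax, ay, az, gripper], ...]]. A call has 1 to 12 rows; each row is the pose to reach, as a shift and turn from the pose commanded when the call began, along the tool's axes at that moment; what a row does not reach only later rows make up. A row lasts 1/8 s, in which the tool goes at most 62.5 mm and 10.7 degrees, less where a joint would pass 70% of its speed; a pose out of reach is approached as far as the arm can. A call with a gripper value outside its range is refused whole. The fingers move at their own pace and stop on an object; "squeeze" is the grip in N (left out, the last holds). Time passes only in rows, so rows that repeat a pose let the fingers close. It gives the time, the measured TCP pose, the force and the opening at its end, in the units of the state.
- r.read_state(): the state, without advancing time (a new reading comes with each control period).
- imaging.snapshot(name): name is "scene" or "top"; returns the picture (384x512x3 uint8, red, green, blue); there is no depth.
- imaging.calibration(name): a dict with "fx", "fy", "cx", "cy" (pixels), "distortion" ([k1, k2, p1, p2, k3] as OpenCV has them; the pictures are not rectified), "extrinsics" (4x4, takes a point from world to camera coordinates). Camera axes: x right, y up, looking along -z (the intrinsics and any distortion apply to the point x, -y, -z); pixel columns grow to the right and rows downward; lengths in m; the calibration is good to about 2 mm. A picture is of the moment at which its call begins. calibration takes no time and is no camera call.
- finish_job(): hands the job in, once; it reports no verdict.
The state is a dict: "time_s": time; "joint_positions": joint angles; "joint_velocities": joint speeds; "joint_torque": joint torques, N m; "tcp_pos": TCP position; "tcp_rot": TCP orientation; "wrist_force": force on the tool from outside, world axes, zero at the start; "ft_torque": the same for the moment, N m; "gripper_width": finger opening in m.
Only numpy, scipy, OpenCV 4.12 (cv2) and the standard library are available. Lean on these libraries where they do the work, as an engineer would, in place of code of your own. Each camera call takes 0.05 s, during which the arm holds its last target.

## Working session

There is one attempt and no reset: what is moved stays moved. The work goes in short steps, Python scripts to look and compute and a tool call to move; the robot and the scene stay as the last step left them, time stands still between calls to the robot, and variables do not carry over. Pictures are saved under pics/ and viewed, and the job is handed in when it is done.

Besides the shell and the picture viewer there is one more tool, called after ">>>" as name(argument=value, ...), one argument or row to a line, values as JSON. jog_arm: Moves the arm, as the interface text tells. Its arguments: {"type":"object","properties":{"deltas":{"type":"array"},"squeeze":{"type":"number"}},"required":["deltas"]}

```bash
ls; mkdir -p pics; python3 - <<'E'
from workcell import r, imaging
import cv2
for n in("scene","top"):
    im=imaging.snapshot(n); cv2.imwrite(f"pics/{n}0.png",im[:,:,::-1])
    c=imaging.calibration(n); print(n,c)
print(r.read_state()); print(r.grasp_offset)
E
```

```text
pics
scene {'fx': 460.0755515679004, 'fy': 460.0755515679004, 'cx': 251.01287635408337, 'cy': 196.0738825822813, 'distortion': array([0.05446161, 0.        , 0.        , 0.        , 0.        ]), 'extrinsics': array([[ 0.35687506,  0.93410098,  0.00977514, -0.27833873],
       [-0.52206019,  0.19075469,  0.83130368,  0.10861739],
       [ 0.77465693, -0.30177477,  0.55573252, -1.87588511],
       [ 0.        ,  0.        ,  0.        ,  1.        ]])}
top {'fx': 447.59247049678146, 'fy': 447.59247049678146, 'cx': 254.32690030220868, 'cy': 192.46174598913686, 'distortion': array([0.00073349, 0.        , 0.        , 0.        , 0.        ]), 'extrinsics': array([[-0.01038858, -0.99961723, -0.02564122,  0.13977323],
       [ 0.99324512, -0.01327922,  0.11527266, -0.47240156],
       [-0.11556903, -0.0242705 ,  0.99300289, -1.23732223],
       [ 0.        ,  0.        ,  0.        ,  1.        ]])}
{'time_s': 0.1, 'joint_positions': array([-1.29262469e+00,  3.00438982e-01,  1.52149022e+00,  8.04060831e-07,
        1.32066893e+00, -6.66103917e-02]), 'joint_velocities': array([-0.00120707, -0.0016723 , -0.00270152,  0.00024278, -0.00146906,
        0.00200997]), 'joint_torque': array([ 3.13009841e-03, -5.32642543e+01, -3.53282547e+01,  7.09617161e-02,
        2.34927720e-02, -5.91484604e-05]), 'tcp_pos': array([ 0.18585471, -0.51752069,  0.30214232]), 'tcp_rot': array([-3.09404111e+00, -5.38731965e-01,  1.65490289e-04]), 'wrist_force': array([-0.04705945, -0.53308325, -0.31490709]), 'ft_torque': array([ 0.01454994, -0.00678106,  0.0127655 ]), 'gripper_width': 0.09400027210675121}
0.0784
```

View pics/scene0.png

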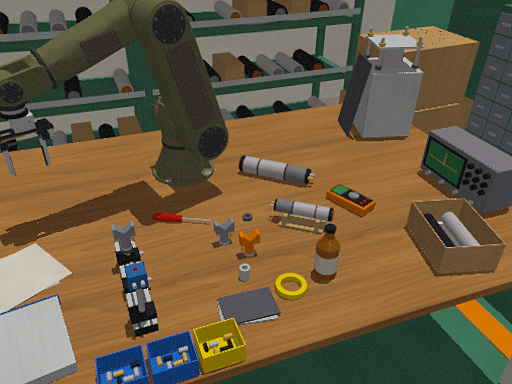

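View pics/top0.png

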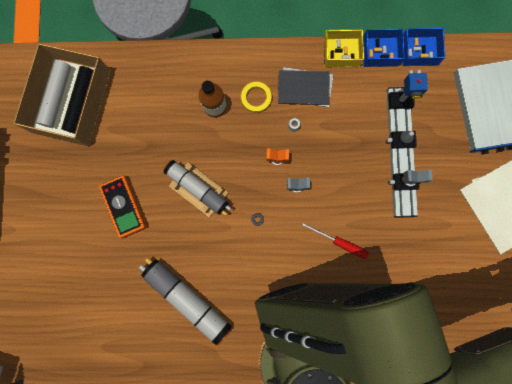

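```bash
python3 - <<'E'
import cv2, numpy as np
s=cv2.imread("pics/scene0.png"); t=cv2.imread("pics/top0.png")
def crop(im,x,y,w,h,f,n): cv2.imwrite(n,cv2.resize(im[y:y+h,x:x+w],None,fx=f,fy=f,interpolation=cv2.INTER_CUBIC))
crop(t,365,60,80,160,3.7,"pics/t_rail.png")
crop(s,95,215,180,125,4.4,"pics/s_rail.png")
crop(t,150,130,170,110,4.5,"pics/t_obj.png")
crop(s,200,170,150,120,5,"pics/s_obj.png")
E
```

```text
(no output)
```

View pics/t_rail.png

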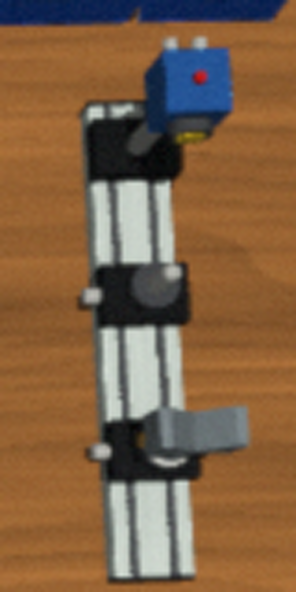

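View pics/s_rail.png

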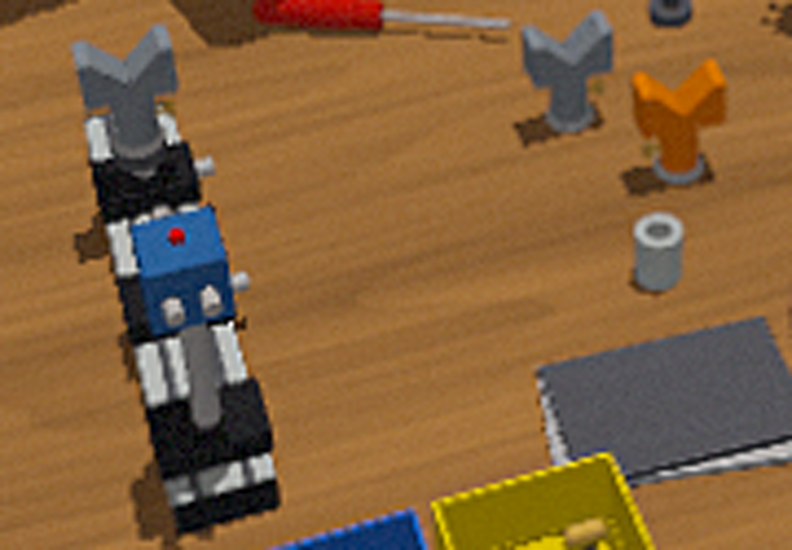

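View pics/t_obj.png

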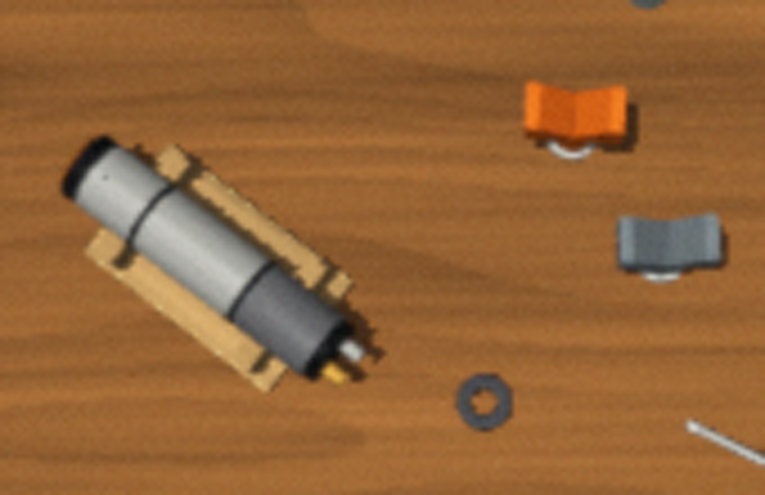

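View pics/s_obj.png

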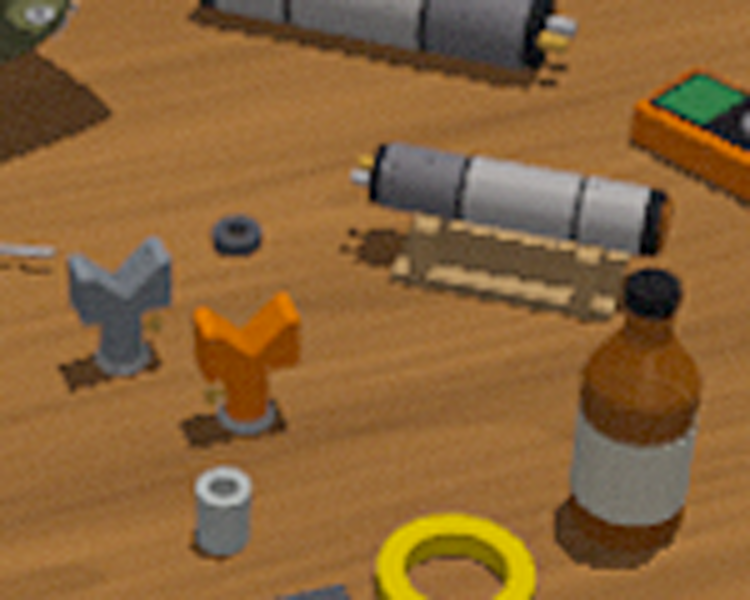

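```bash
cat > h.py <<'E'
import cv2, numpy as np
from workcell import r, imaging
C={n:imaging.calibration(n) for n in("scene","top")}
def K(n):
    c=C[n]; return np.array([[c["fx"],0,c["cx"]],[0,c["fy"],c["cy"]],[0,0,1.]])
F=np.diag([1,-1,-1.])
def RT(n):
    E=C[n]["extrinsics"]; return F@E[:3,:3],F@E[:3,3]
def ray(n,p):
    u=cv2.undistortPoints(np.array([[p]],float),K(n),C[n]["distortion"])[0,0]
    R,t=RT(n); return -R.T@t, R.T@np.array([u[0],u[1],1.])
def plane(n,p,z):
    o,d=ray(n,p); return o+d*(z-o[2])/d[2]
def tri(a,b):
    o1,d1=ray("scene",a);o2,d2=ray("top",b)
    d1/=np.linalg.norm(d1);d2/=np.linalg.norm(d2)
    s=np.linalg.lstsq(np.stack([d1,-d2],1),o2-o1,rcond=None)[0]
    p,q=o1+s[0]*d1,o2+s[1]*d2
    return (p+q)/2,np.linalg.norm(p-q)
def proj(n,P):
    R,t=RT(n); return cv2.projectPoints(np.array(P,float).reshape(-1,3),cv2.Rodrigues(R)[0],t,K(n),C[n]["distortion"])[0][:,0]
def crop(im,x,y,w,h,f,n,g=5):
    o=cv2.resize(im[y:y+h,x:x+w],None,fx=f,fy=f,interpolation=cv2.INTER_NEAREST)
    for i in range(x,x+w):
        if i%g==0:
            X=int((i-x+.5)*f); cv2.line(o,(X,0),(X,6),(0,0,255),1)
            if i%(2*g)==0: cv2.putText(o,str(i),(X-10,18),0,.4,(0,0,255),1)
    for j in range(y,y+h):
        if j%g==0:
            Y=int((j-y+.5)*f); cv2.line(o,(0,Y),(6,Y),(0,0,255),1)
            if j%(2*g)==0: cv2.putText(o,str(j),(8,Y+4),0,.4,(0,0,255),1)
    cv2.imwrite(n,o)
E
python3 - <<'E'
from h import *
s=cv2.imread("pics/scene0.png"); t=cv2.imread("pics/top0.png")
crop(t,280,170,40,28,19,"pics/a1.png",2)
crop(s,208,208,36,44,13,"pics/a2.png",2)
crop(t,385,120,55,75,8,"pics/a3.png")
crop(t,160,150,80,70,8,"pics/a4.png")
crop(s,265,190,75,50,10,"pics/a5.png")
crop(s,105,215,45,45,13,"pics/a6.png",2)
E
```

```text
(no output)
```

View pics/a1.png

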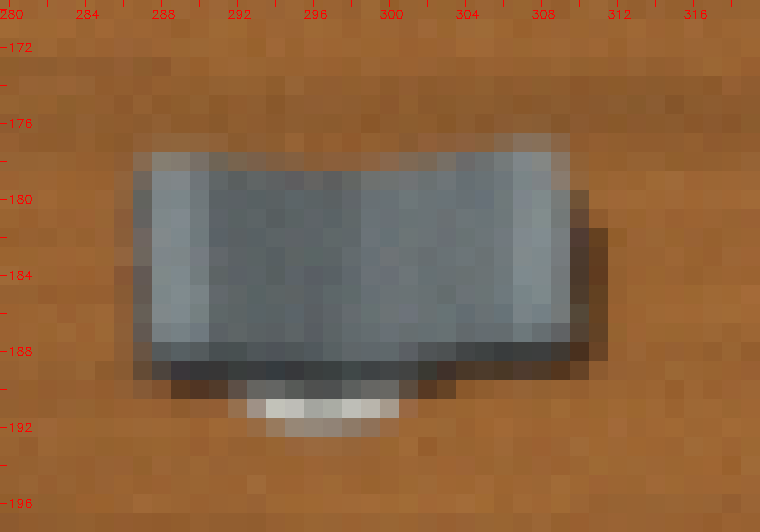

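View pics/a2.png

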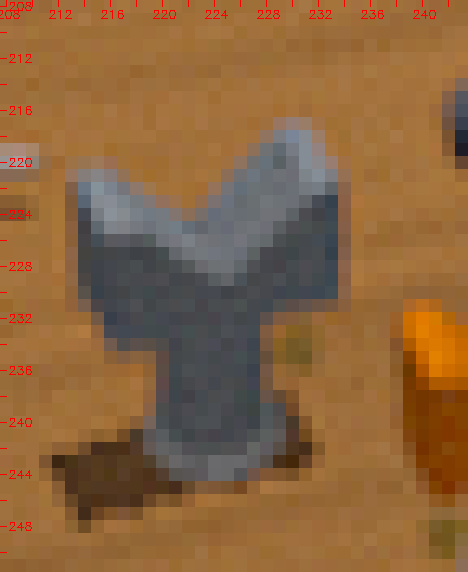

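View pics/a3.png

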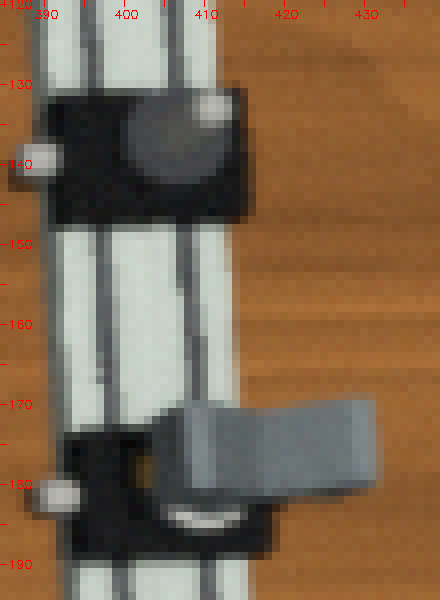

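View pics/a4.png

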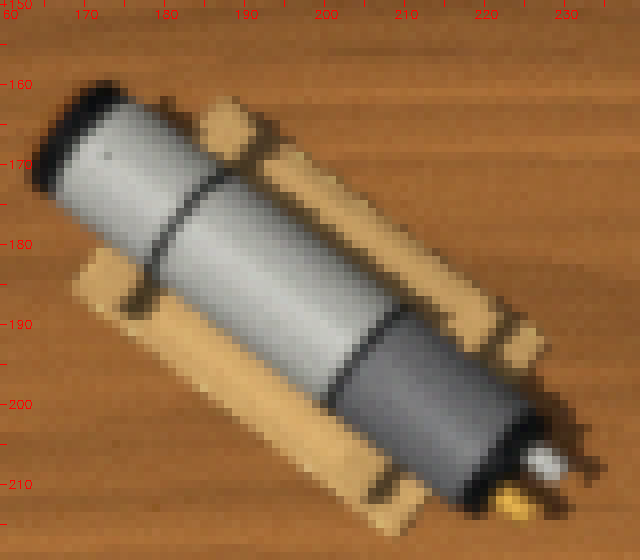

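View pics/a5.png

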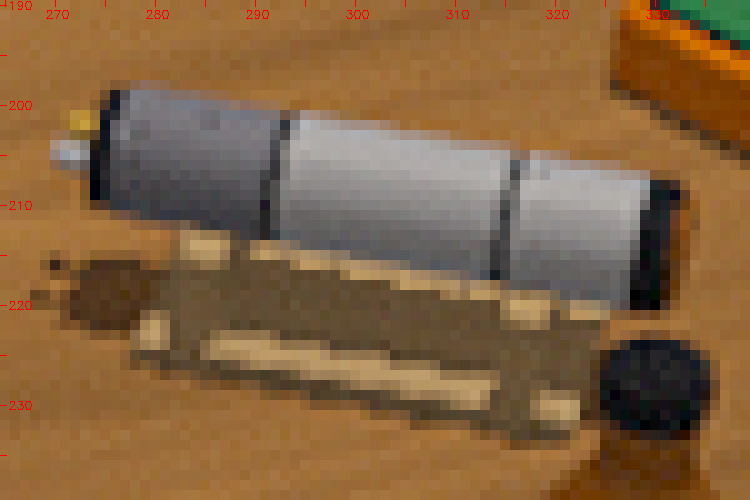

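View pics/a6.png

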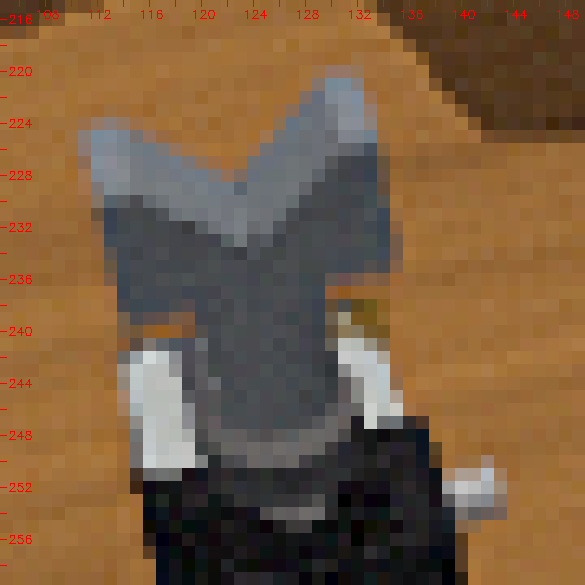

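```bash
python3 - <<'E'
from h import *
for n in C: print(n,ray(n,(0,0))[0].round(3))
f=lambda x:np.round(np.asarray(x)*1000,1)
print("loose saddle corners z=.081")
c=[plane("top",p,.081) for p in [(286.8,177.5),(286.8,187.8),(309.7,177.0),(309.7,187.6)]]
for q in c:print(f(q))
print("mid",f(np.mean(c,0)), "w",f(np.linalg.norm(c[0]-c[2])),f(np.linalg.norm(c[0]-c[1])))
print("tri V front/back")
for a,b in [((224.7,229.3),(298.5,187.6)),((222.3,225),(298.5,178))]:
    p,e=tri(a,b);print(f(p),f(e))
print("lips tri")
for a,b in [((213.3,221.5),(286.8,187.8)),((233.7,222.3),(309.7,187.6)),((230.3,216.7),(309.7,177))]:
    p,e=tri(a,b);print(f(p),f(e))
print("fixed saddle")
c=[plane("top",p,.151) for p in [(407.8,170),(407.8,181.5),(431.2,169.5),(431.2,180.2)]]
for q in c:print(f(q))
print("mid",f(np.mean(c,0)), f(np.linalg.norm(c[0]-c[2])),f(np.linalg.norm(c[0]-c[1])))
for a,b in [((123,233.6),(419,180.8)),((111.5,229.8),(407.8,181.5)),((133,225.8),(431.2,180.2))]:
    p,e=tri(a,b);print(f(p),f(e))
print("post tip",f(plane("top",(411.3,132.6),.108)))
print("collar",f(plane("top",(406.5,136.3),.070)))
t=cv2.imread("pics/top0.png").astype(int)
# rail edges: white mask row by row
E1=[];E2=[]
for y in list(range(150,170))+list(range(195,213))+list(range(108,128)):
    row=t[y,380:430].min(1); idx=np.where(row>130)[0]
    if len(idx): E1.append(f(plane("top",(380+idx[0]-.5,y),.025)));E2.append(f(plane("top",(380+idx[-1]+.5,y),.025)))
for E in(E1,E2):
    E=np.array(E); k=np.polyfit(E[:,0],E[:,1],1); print("rail edge y=",k, np.abs(np.polyval(k,E[:,0])-E[:,1]).max(), "ang deg",np.degrees(np.arctan(k[0])))
print("tube tri")
for nm,a,b in [("win top",(331,214),(169,166.5))]: pass
E
```

```text
scene [ 1.609 -0.327  0.955]
top [0.328 0.103 1.287]
loose saddle corners z=.081
[507.7  44.2  81. ]
[479.5  44.7  81. ]
[508.2 -17.9  81. ]
[479.2 -17.2  81. ]
mid [493.7  13.4  81. ] w 62.1 28.2
tri V front/back
[486.2  15.3  42.7] 10.9
[506.    9.9  75.6] 4.6
lips tri
[473.7  16.9  65.9] 56.2
[491.6  14.3  76.8] 68.0
[511.4   7.7 113.1] 47.4
fixed saddle
[ 512.2 -260.5  151. ]
[ 482.7 -259.   151. ]
[ 512.6 -319.5  151. ]
[ 485.2 -318.   151. ]
mid [ 498.2 -289.3  151. ] 59.1 29.6
[ 490.1 -294.5  114.5] 10.3
[ 482.9 -295.2  118.1] 50.0
[ 492.6 -287.2  149.6] 61.3
post tip [ 620.1 -288.5  108. ]
collar [ 619.3 -287.5   70. ]
rail edge y= [ 1.28410781e-02 -2.66184186e+02] 3.2471045677048664 ang deg 0.7356991456029643
rail edge y= [ 1.13505542e-02 -3.25020441e+02] 1.4952542198130914 ang deg 0.6503109244045093
tube tri
```

```bash
python3 - <<'E'
from h import *
f=lambda x:np.round(np.asarray(x)*1000,1)
for a,b in [((224.7,229.5),(298.5,178.3)),((222.3,224.8),(298.5,187.8)),((213.7,222.5),(309.7,177)),((233.7,222.3),(286.8,177.5)),((229.5,216.7),(286.8,187.8))]:
    p,e=tri(a,b);print(f(p),f(e))
print("fixed")
for a,b in [((123,233.6),(418.5,170)),((122,228),(418.5,180.9)),((111.5,229.8),(431.2,169.5)),((133,225.8),(407.8,170))]:
    p,e=tri(a,b);print(f(p),f(e))
# project hypothesised
def sad(cx,cy,zf,nm,n):
    P=[(cx+sx*.014,cy+y,zf+z) for sx in(1,-1) for y,z in((.03,.081),(.022,.081),(0,.059),(-.022,.081),(-.03,.081))]
    print(nm,n,proj(n,P).round(1).tolist())
for n in C: sad(.4937,.0134,0,"loose",n); sad(.4982,-.2893,.07,"fixed",n)
E
```

```text
[508.8  12.4  59.1] 3.2
[482.4  12.9  58.7] 3.2
[506.  -18.3  92.7] 3.3
[508.2  44.3  78.8] 0.5
[478.9  42.7  80.9] 4.2
fixed
[ 515.3 -292.2  131.9] 3.6
[ 486.9 -291.1  131.1] 3.3
[ 512.7 -319.2  150.8] 0.7
[ 512.6 -260.5  149.2] 1.2
loose scene [[233.3, 221.7], [230.9, 222.2], [224.4, 229.3], [217.5, 225.2], [215.1, 225.7], [230.4, 216.8], [228.1, 217.3], [221.7, 224.2], [214.9, 220.1], [212.4, 220.7]]
fixed scene [[133.1, 225.1], [130.2, 225.7], [123.4, 233.4], [114.3, 229.0], [111.3, 229.6], [131.6, 219.6], [128.7, 220.1], [122.0, 227.8], [113.0, 223.3], [110.1, 223.9]]
loose top [[287.1, 177.5], [290.0, 177.5], [297.6, 178.5], [306.3, 177.2], [309.2, 177.2], [287.3, 187.7], [290.2, 187.7], [297.8, 188.6], [306.5, 187.5], [309.5, 187.4]]
fixed top [[407.3, 170.0], [410.5, 170.0], [416.3, 171.2], [427.9, 169.7], [431.1, 169.7], [407.9, 180.9], [411.1, 180.9], [416.9, 181.9], [428.6, 180.6], [431.7, 180.6]]
```

```bash
python3 - <<'E'
from h import *
f=lambda x:np.round(np.asarray(x)*1000,1)
w,e1=tri((331.5,214.2),(168.7,166)); b,e2=tri((274.6,204.2),(222.3,206.5))
print(f(w),f(e1),f(b),f(e2),f(np.linalg.norm(w-b)))
W=plane("top",(168.7,166),.055);B=plane("top",(222.3,206.5),.055)
print(f(W),f(B),f(np.linalg.norm(W-B)),f((W+B)/2),np.degrees(np.arctan2(*(W-B)[1::-1])))
m=(W+B)/2;u=(W-B)/np.linalg.norm(W-B);v=np.array([-u[1],u[0],0])
for n in C:
    for s in(1,-1):
        P=[m+u*.1*s+.023*(np.cos(a)*v+np.sin(a)*np.array([0,0,1])) for a in np.radians([0,45,90,135,180,225,270,315])]
        print(n,s,proj(n,P).round(1).tolist())
# bands
for nm,a,c in [("t band1",(188,171),(178,186)),("t band2",(211,187.5),(201.5,199.5))]:
    print(nm,f(plane("top",((a[0]+c[0])/2,(a[1]+c[1])/2),.055)))
# cradle board corners z=44.5 (top view)
for p in [(188.5,161.5),(168.7,184.5),(227.5,192.5),(208.5,216.5)]: print(f(plane("top",p,.0445)))
E
```

```text
[549.1 373.4  55.8] 1.3 [432.3 220.6  56.9] 3.6 192.2
[548.9 372.9  55. ] [433.1 222.5  55. ] 189.8 [491.  297.7  55. ] 52.39741866729686
scene 1 [[333.7, 210.9], [333.9, 208.0], [333.4, 209.1], [332.5, 213.5], [331.6, 218.7], [331.4, 221.4], [331.9, 220.3], [332.9, 215.9]]
scene -1 [[275.9, 200.8], [275.6, 197.9], [274.5, 198.8], [273.3, 203.0], [272.6, 208.1], [272.9, 210.9], [274.0, 209.8], [275.2, 205.7]]
top 1 [[162.2, 171.4], [162.4, 168.5], [165.5, 163.5], [169.6, 159.3], [172.3, 158.5], [172.1, 161.4], [169.0, 166.3], [165.0, 170.5]]
top -1 [[218.7, 214.2], [219.6, 211.9], [223.0, 206.9], [226.8, 202.4], [228.8, 201.0], [227.8, 203.5], [224.5, 208.3], [220.8, 212.7]]
t band1 [512.9 332.4  55. ]
t band2 [469.9 267.1  55. ]
[562.9 319.1  44.5]
[498.  374.6  44.5]
[473.1 208.9  44.5]
[406.6 262.1  44.5]
```

```bash
python3 - <<'E'
from h import *
f=lambda x:np.round(np.asarray(x)*1000,1)
m=np.array([.491,.2977,.055]);a=np.radians(52.4);u=np.array([np.cos(a),np.sin(a),0])
for n in C:
    im=cv2.imread(f"pics/{n}0.png").astype(np.float32)
    S=np.arange(-116,117,2)/1000.
    P=np.array([m+u*s+[0,0,.023] for s in S]); q=proj(n,P).astype(np.float32)
    v=cv2.remap(im,q[:,0].reshape(-1,1),q[:,1].reshape(-1,1),cv2.INTER_LINEAR)[:,0]
    print(n,[(int(s*1000),*map(int,c)) for s,c in zip(S,v) if abs(s)>.085 or -.04<s<.0 or .02<s<.06 ])
p=[plane("top",x,.0445) for x in[(187.5,165.3),(173.3,183.7),(224.7,192.7),(208.5,212.3)]]
b1=(p[0]+p[1])/2;b2=(p[2]+p[3])/2;print(f(b1),f(b2),f((b1+b2)/2),f(np.linalg.norm(b1-b2)),np.degrees(np.arctan2(*(b1-b2)[1::-1])))
E
```

```text
scene [(-116, 51, 105, 150), (-114, 52, 105, 150), (-112, 54, 104, 150), (-110, 52, 104, 151), (-108, 53, 105, 153), (-106, 56, 107, 154), (-104, 55, 107, 154), (-102, 52, 104, 153), (-100, 49, 93, 135), (-98, 43, 75, 108), (-96, 33, 41, 57), (-94, 41, 35, 40), (-92, 76, 71, 76), (-90, 105, 99, 102), (-88, 129, 122, 123), (-86, 128, 123, 124), (-38, 93, 89, 87), (-36, 60, 56, 53), (-34, 101, 98, 97), (-32, 147, 144, 144), (-30, 169, 167, 167), (-28, 177, 176, 177), (-26, 172, 172, 175), (-24, 169, 170, 173), (-22, 168, 170, 173), (-20, 170, 170, 174), (-18, 172, 171, 174), (-16, 172, 172, 172), (-14, 173, 172, 173), (-12, 174, 173, 175), (-10, 174, 172, 174), (-8, 172, 171, 173), (-6, 170, 170, 173), (-4, 169, 170, 173), (-2, 169, 170, 175), (22, 172, 170, 173), (24, 173, 172, 174), (26, 172, 172, 173), (28, 172, 172, 172), (30, 172, 172, 173), (32, 171, 171, 174), (34, 170, 171, 174), (36, 168, 169, 173), (38, 160, 161, 164), (40, 135, 135, 135), (42, 97, 95, 91), (44, 114, 112, 111), (46, 140, 138, 140), (48, 161, 160, 162), (50, 166, 166, 168), (52, 157, 156, 159), (54, 163, 162, 
[... 1191 characters left out ...]
86, 192, 192), (32, 186, 193, 193), (34, 184, 192, 191), (36, 172, 178, 178), (38, 142, 147, 147), (40, 101, 104, 104), (42, 96, 100, 101), (44, 152, 157, 158), (46, 183, 190, 190), (48, 186, 193, 193), (50, 187, 194, 193), (52, 186, 192, 191), (54, 184, 191, 190), (56, 185, 192, 192), (58, 185, 192, 191), (86, 67, 70, 70), (88, 29, 31, 32), (90, 27, 26, 26), (92, 29, 28, 32), (94, 28, 37, 57), (96, 31, 60, 100), (98, 38, 82, 133), (100, 41, 89, 140), (102, 46, 94, 143), (104, 47, 94, 144), (106, 47, 94, 145), (108, 48, 94, 144), (110, 49, 95, 145), (112, 47, 94, 145), (114, 49, 96, 149), (116, 50, 97, 153)]
[526.1 341.7  44.5] [445.5 239.4  44.5] [485.8 290.6  44.5] 130.2 51.764490443843414
```

```bash
cat >> h.py <<'E'
from scipy.spatial.transform import Rotation as Ro
def goto(gx,gy,gz,yaw,st=None):
    "grasp point target (mm), tool-y world angle deg, tool down -> tool-frame deltas"
    st=st or r.read_state()
    R=Ro.from_rotvec(st["tcp_rot"]).as_matrix(); p=st["tcp_pos"]*1000
    a=np.radians(yaw); y=np.array([np.cos(a),np.sin(a),0]); z=np.array([0,0,-1.]); x=np.cross(y,z)
    T=np.stack([x,y,z],1); tgt=np.array([gx,gy,gz])-z*r.grasp_offset*1000*-1*-1
    d=R.T@(tgt-p); w=np.degrees(Ro.from_matrix(R.T@T).as_rotvec())
    print("t",st["time_s"],"grasp now",(p+R[:,2]*r.grasp_offset*1000).round(1),"yawY",np.degrees(np.arctan2(R[1,1],R[0,1])).round(2),"tilt",np.degrees(np.arccos(-R[2,2])).round(2),"grip",st["gripper_width"],"F",st["wrist_force"].round(1))
    print("delta",d.round(1),w.round(2))
E
python3 - <<'E'
from h import *
goto(494,13.3,130,0)
f=lambda x:np.round(np.asarray(x)*1000,1)
print("orange",f(plane("top",(279,154),.081)),"spacer",f(plane("top",(294.5,124.5),.04)))
E
```

```text
t 0.1 grasp now [ 185.8 -517.4  223.7] yawY -70.25 tilt 0.06 grip 0.09400027210675121 F [-0.  -0.5 -0.3]
delta [ 469.4 -395.3   94.2] [-5.000e-02 -4.000e-02 -7.025e+01]
orange [573.   64.3  81. ] spacer [666.1  17.4  40. ]
```

>>> jog_arm(
  deltas=[
    [[235, -198, 20, 0, 0, -35, 65], [235, -198, 20, 0, 0, -35, 65], [235, -198, 20, 0, 0, -35, 65], [235, -198, 20, 0, 0, -35, 65], [469.4, -395.3, 70, 0, 0, -70.25, 65], [469.4, -395.3, 70, 0, 0, -70.25, 65], [469.4, -395.3, 70, 0, 0, -70.25, 65], [469.4, -395.3, 70, 0, 0, -70.25, 65], [469.4, -395.3, 94, 0, 0, -70.25, 65], [469.4, -395.3, 94, 0, 0, -70.25, 65], [469.4, -395.3, 94, 0, 0, -70.25, 65]],
  ],
)

```text
time_s: 1.48
tcp_pos: [0.4943, 0.0159, 0.2067]
tcp_rot: [-2.215, -2.224, 0.003]
wrist_force: [-0.6, -0.2, -0.2]
gripper_width: 0.0609
```

```bash
python3 - <<'E'
from h import *
goto(494,13.3,57,0)
for n in C:
    im=imaging.snapshot(n)[:,:,::-1].copy(); cv2.imwrite(f"pics/{n}1.png",im)
crop(cv2.imread("pics/scene1.png"),190,150,90,110,5,"pics/b1.png")
crop(cv2.imread("pics/top1.png"),250,110,100,110,5,"pics/b2.png")
E
```

```text
t 1.475 grasp now [494.1  15.9 128.3] yawY 0.25 tilt 0.18 grip 0.06094800585173717 F [-0.6 -0.2 -0.2]
delta [-2.6 -0.1 71.3] [-0.18 -0.02  0.25]
```

View pics/b1.png

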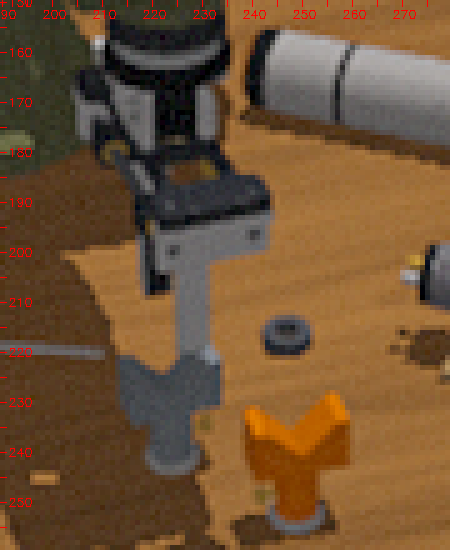

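View pics/b2.png

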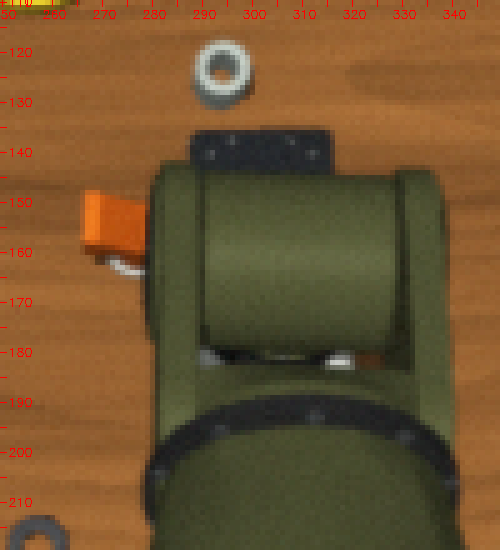

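The fingers straddle the grey saddle (scene ~224,225), clear of the orange one (247,240). Lowering.

>>> jog_arm(
  deltas=[
    [[0, 0, 25, 0, 0, 0, 65], [0, 0, 50, 0, 0, 0, 65], [0, 0, 70, 0, 0, 0, 65], [0, 0, 73, 0, 0, 0, 65], [0, 0, 73, 0, 0, 0, 65], [0, 0, 73, 0, 0, 0, 65]],
  ],
)

```text
time_s: 2.33
tcp_pos: [0.4944, 0.0128, 0.1366]
tcp_rot: [2.221, 2.22, 0.002]
wrist_force: [0.7, 0.1, -0.1]
gripper_width: 0.0613
```

```bash
python3 - <<'E'
from h import *
goto(494,13.3,57,0)
im=imaging.snapshot("scene")[:,:,::-1].copy()
crop(im,190,150,90,110,5,"pics/b3.png")
E
```

```text
t 2.325 grasp now [494.5  12.8  58.2] yawY -0.02 tilt 0.09 grip 0.06126464222774319 F [ 0.7  0.1 -0.1]
delta [ 0.5 -0.4  1.2] [ 0.09  0.   -0.02]
```

View pics/b3.png

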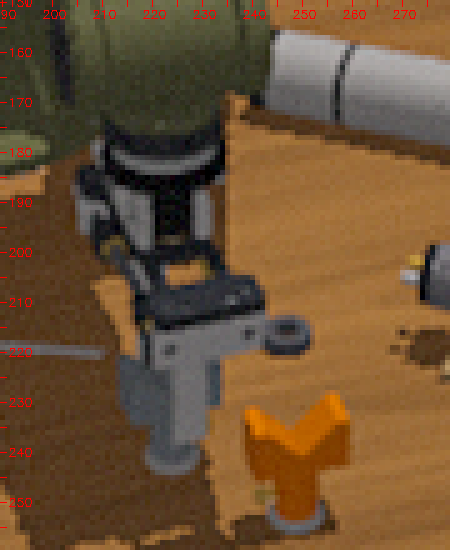

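>>> jog_arm(
  deltas=[
    [[0, 0, 0, 0, 0, 0, 20], [0, 0, 0, 0, 0, 0, 20], [0, 0, 0, 0, 0, 0, 20], [0, 0, 0, 0, 0, 0, 20], [0, 0, 0, 0, 0, 0, 20], [0, 0, 0, 0, 0, 0, 20]],
  ],
  squeeze=35,
)

```text
time_s: 3.12
tcp_pos: [0.4941, 0.0131, 0.1356]
tcp_rot: [-2.221, -2.222, -0.0]
wrist_force: [0.3, 1.2, -0.5]
gripper_width: 0.0278
```

```bash
python3 - <<'E'
from h import *
goto(494,13.3,57,0)
E
```

```text
t 3.125 grasp now [494.1  13.1  57.2] yawY 0.01 tilt 0.0 grip 0.02775505836802282 F [ 0.3  1.2 -0.5]
delta [ 0.2 -0.1  0.2] [-0.   -0.    0.01]
```

>>> jog_arm(
  deltas=[
    [[0, 0, -40, 0, 0, 0, 20], [0, 0, -90, 0, 0, 0, 20], [0, 0, -130, 0, 0, 0, 20], [0, 0, -135, 0, 0, 0, 20], [0, 0, -135, 0, 0, 0, 20]],
  ],
)

```text
time_s: 3.75
tcp_pos: [0.4938, 0.0131, 0.2696]
tcp_rot: [-2.221, -2.221, 0.001]
wrist_force: [-0.3, 0.9, -2.0]
gripper_width: 0.028
```

```bash
python3 - <<'E'
from h import *
goto(619.3,-288.5,192,0.7)
im=imaging.snapshot("scene")[:,:,::-1].copy()
crop(im,190,130,90,130,4.5,"pics/b4.png")
E
```

```text
t 3.75 grasp now [493.7  13.1 191.2] yawY 0.0 tilt 0.07 grip 0.02804080550928617 F [-0.3  0.9 -2. ]
delta [-301.6  125.5   -1. ] [-0.07 -0.   -0.7 ]
```

View pics/b4.png

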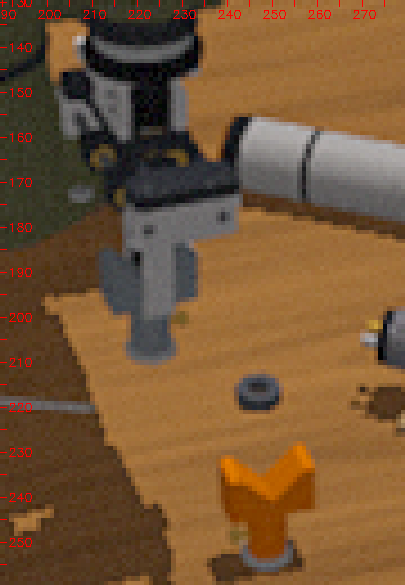

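The saddle hangs straight in the jaws (foot at 222,208). Moving over the post.

>>> jog_arm(
  deltas=[
    [[-50, 21, 0, 0, 0, 0, 20], [-100, 42, 0, 0, 0, 0, 20], [-150, 63, 0, 0, 0, 0, 20], [-200, 84, 0, 0, 0, 0, 20], [-250, 104, 0, 0, 0, -0.3, 20], [-285, 118.5, 0, 0, 0, -0.7, 20], [-300, 124.8, 0, 0, 0, -0.7, 20], [-301.6, 125.5, 0, 0, 0, -0.7, 20], [-301.6, 125.5, 0, 0, 0, -0.7, 20], [-301.6, 125.5, 0, 0, 0, -0.7, 20], [-301.6, 125.5, 0, 0, 0, -0.7, 20]],
  ],
)

```text
time_s: 5.18
tcp_pos: [0.6196, -0.2879, 0.2709]
tcp_rot: [2.207, 2.236, 0.0]
wrist_force: [0.6, -0.3, -2.3]
gripper_width: 0.0276
```

```bash
python3 - <<'E'
from h import *
goto(619.3,-288.5,175,0.7)
for n in C:
    im=imaging.snapshot(n)[:,:,::-1].copy(); cv2.imwrite(f"pics/{n}2.png",im)
crop(cv2.imread("pics/scene2.png"),90,140,90,130,4.5,"pics/c1.png")
crop(cv2.imread("pics/top2.png"),360,70,100,120,5,"pics/c2.png")
E
```

```text
t 5.175 grasp now [ 619.6 -287.9  192.5] yawY 0.74 tilt 0.02 grip 0.027553719690591276 F [ 0.6 -0.3 -2.3]
delta [-0.6 -0.3 17.5] [0.02 0.01 0.04]
```

View pics/c1.png

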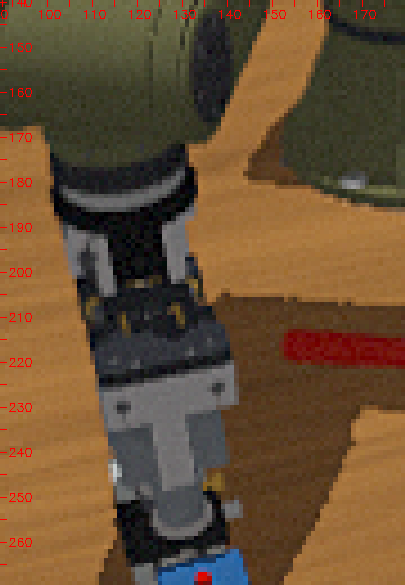

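View pics/c2.png

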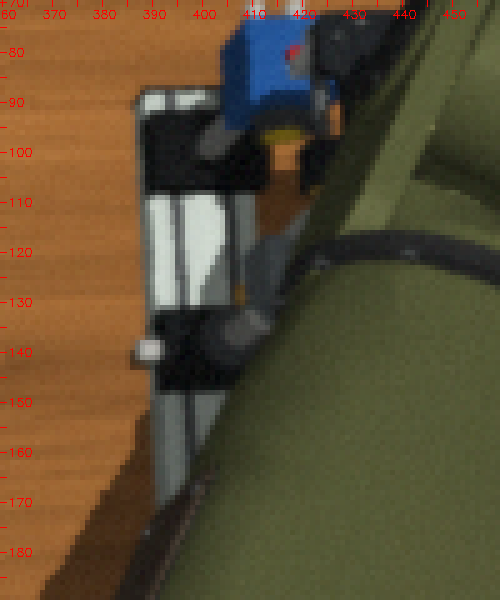

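```bash
python3 - <<'E'
from h import *
c=np.array([.6196,-.2879,0])
print("foot circle bottom",proj("scene",[c+[.018,0,.1355],c+[0,-.018,.1385],c+[0,.018,.1385],c+[.014,-.03,.2165],c+[.014,.03,.2165],c+[0,.026,.157]]).round(1).tolist())
E
```

```text
foot circle bottom [[130.4, 259.2], [122.2, 255.7], [136.0, 252.5], [113.7, 236.8], [137.8, 231.6], [138.2, 246.5]]
```

>>> jog_arm(
  deltas=[
    [[-0.3, -0.3, 12, 0, 0, 0, 20], [-0.3, -0.3, 22, 0, 0, 0, 20], [-0.3, -0.3, 27, 0, 0, 0, 20], [-0.3, -0.3, 30, 0, 0, 0, 20], [-0.3, -0.3, 33, 0, 0, 0, 20], [-0.3, -0.3, 35, 0, 0, 0, 20], [-0.3, -0.3, 35, 0, 0, 0, 20], [-0.3, -0.3, 35, 0, 0, 0, 20]],
  ],
)

```text
time_s: 6.28
tcp_pos: [0.6193, -0.2888, 0.2358]
tcp_rot: [2.208, 2.235, 0.0]
wrist_force: [-1.0, -0.3, -1.5]
gripper_width: 0.0277
```

```bash
python3 - <<'E'
from h import *
goto(619.3,-288.5,127.2,0.7)
E
```

```text
t 6.275 grasp now [ 619.3 -288.9  157.4] yawY 0.71 tilt 0.02 grip 0.02771720121209994 F [-1.  -0.3 -1.5]
delta [ 0.3 -0.  30.2] [0.01 0.01 0.01]
```

>>> jog_arm(
  deltas=[
    [[0, 0, 6, 0, 0, 0, 20], [0, 0, 12, 0, 0, 0, 20], [0, 0, 18, 0, 0, 0, 20], [0, 0, 23, 0, 0, 0, 20], [0, 0, 26, 0, 0, 0, 20], [0, 0, 26, 0, 0, 0, 20], [0, 0, 26, 0, 0, 0, 20]],
  ],
)

```text
time_s: 7.15
tcp_pos: [0.6194, -0.2888, 0.2099]
tcp_rot: [2.207, 2.235, 0.0]
wrist_force: [-0.2, 0.2, -1.4]
gripper_width: 0.0274
```

```bash
python3 - <<'E'
from h import *
goto(619.3,-288.5,127.2,0.7)
E
```

```text
t 7.15 grasp now [ 619.4 -288.8  131.5] yawY 0.71 tilt 0.02 grip 0.02741459382587615 F [-0.2  0.2 -1.4]
delta [ 0.3 -0.1  4.3] [0.02 0.01 0.01]
```

>>> jog_arm(
  deltas=[
    [[0, 0, 2, 0, 0, 0, 20], [0, 0, 3, 0, 0, 0, 20], [0, 0, 4, 0, 0, 0, 20], [0, 0, 4.5, 0, 0, 0, 20], [0, 0, 4.5, 0, 0, 0, 20], [0, 0, 4.5, 0, 0, 0, 20]],
  ],
)

```text
time_s: 7.9
tcp_pos: [0.6193, -0.2888, 0.2056]
tcp_rot: [2.207, 2.235, 0.0]
wrist_force: [-3.9, 1.7, 4.7]
gripper_width: 0.0275
```

```bash
python3 - <<'E'
from h import *
goto(619.3,-288.5,127.2,0.7)
E
```

```text
t 7.9 grasp now [ 619.3 -288.9  127.2] yawY 0.71 tilt 0.02 grip 0.027498858424924413 F [-3.9  1.7  4.7]
delta [0.3 0.  0. ] [0.01 0.01 0.01]
```

>>> jog_arm(
  deltas=[
    [[0, 0, 0, 0, 0, 0, 45], [0, 0, 0, 0, 0, 0, 55], [0, 0, 0, 0, 0, 0, 65], [0, 0, 0, 0, 0, 0, 65], [0, 0, 0, 0, 0, 0, 65]],
  ],
)

```text
time_s: 8.52
tcp_pos: [0.6193, -0.2888, 0.2051]
tcp_rot: [-2.208, -2.235, -0.0]
wrist_force: [-0.2, -0.4, 0.5]
gripper_width: 0.0609
```

>>> jog_arm(
  deltas=[
    [[0, 0, -20, 0, 0, 0, 65], [0, 0, -60, 0, 0, 0, 65], [0, 0, -110, 0, 0, 0, 65], [0, 0, -130, 0, 0, 0, 65], [-60, 0, -140, 0, 0, 0, 100]],
  ],
)

```text
time_s: 9.15
tcp_pos: [0.6209, -0.3465, 0.3499]
tcp_rot: [2.199, 2.237, 0.002]
wrist_force: [-0.0, 0.1, -0.0]
gripper_width: 0.0676
```

```bash
python3 - <<'E'
from h import *
goto(490.4,296.9,150,-37.6)
E
```

```text
t 9.15 grasp now [ 621.3 -346.6  271.5] yawY 0.98 tilt 0.27 grip 0.06760075610643847 F [-0.   0.1 -0. ]
delta [ 645.8 -120.1  119.6] [ 0.27  0.04 38.57]
```

>>> jog_arm(
  deltas=[
    [[60, -10, 0, 0, 0, 0, 100], [120, -22, 0, 0, 0, 5, 100], [180, -33, 0, 0, 0, 10, 100], [240, -44, 0, 0, 0, 15, 100], [300, -55, 10, 0, 0, 20, 100], [360, -66, 20, 0, 0, 25, 100], [420, -78, 30, 0, 0, 30, 100], [480, -89, 45, 0, 0, 35, 100], [540, -100, 60, 0, 0, 38.6, 100], [600, -112, 75, 0, 0, 38.6, 100], [640, -119, 85, 0, 0, 38.6, 100], [645.8, -120, 90, 0, 0, 38.6, 100]],
  ],
)

```text
time_s: 10.65
tcp_pos: [0.4914, 0.2976, 0.2559]
tcp_rot: [-2.82, -1.384, -0.001]
wrist_force: [0.0, -0.7, -0.2]
gripper_width: 0.094
```

>>> jog_arm(
  deltas=[
    [[0, 0, 0, 0, 0, 0, 100], [0, 0, 0, 0, 0, 0, 100], [0, 0, 0, 0, 0, 0, 100]],
  ],
)

```text
time_s: 11.02
tcp_pos: [0.4926, 0.2946, 0.2558]
tcp_rot: [2.823, 1.378, 0.001]
wrist_force: [-0.3, 0.7, -0.7]
gripper_width: 0.0941
```

```bash
python3 - <<'E'
from h import *
goto(490.4,296.9,120,-37.6)
for n in C:
    im=imaging.snapshot(n)[:,:,::-1].copy(); cv2.imwrite(f"pics/{n}3.png",im)
t=cv2.imread("pics/top3.png");s=cv2.imread("pics/scene3.png")
crop(t,375,70,80,130,4.5,"pics/d1.png")
crop(s,95,200,80,120,5,"pics/d2.png")
crop(s,250,130,110,110,5,"pics/d3.png",5)
E
```

```text
t 11.025 grasp now [492.6 294.6 177.4] yawY -37.97 tilt 0.05 grip 0.09405844590474799 F [-0.3  0.7 -0.7]
delta [ 0.5 -3.1 57.4] [ 0.02 -0.04 -0.37]
```

View pics/d1.png

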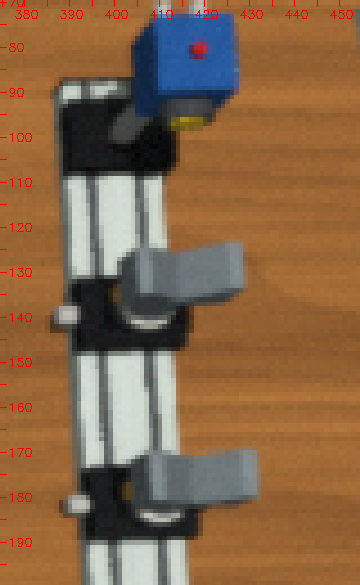

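View pics/d2.png

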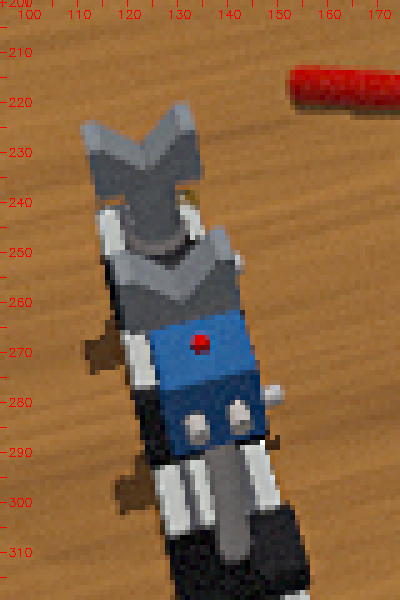

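View pics/d3.png

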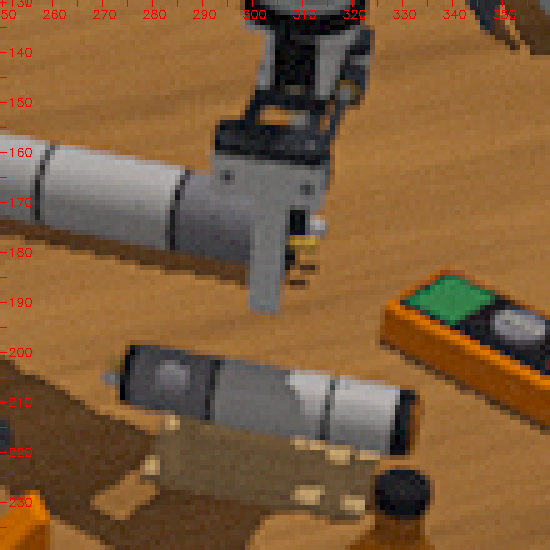

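```bash
python3 - <<'E'
from h import *
t=cv2.imread("pics/top3.png");s=cv2.imread("pics/scene3.png")
crop(t,396,118,40,26,19,"pics/e1.png",2)
crop(t,396,162,40,26,19,"pics/e2.png",2)
for cx,cy in((.6193,-.2886),(.4985,-.2898)):
  for n in C:
    P=[(cx+sx*.014,cy+y,.07+z) for sx in(1,-1) for y,z in((.03,.081),(0,.059),(-.03,.081))]
    print(n,proj(n,P).round(1).tolist())
E
```

```text
scene [[140.6, 251.1], [130.2, 260.1], [117.3, 256.4], [138.8, 244.7], [128.6, 253.5], [115.9, 249.8]]
top [[404.7, 123.6], [413.7, 125.7], [428.2, 123.2], [405.3, 134.3], [414.2, 136.1], [428.8, 133.9]]
scene [[132.9, 225.2], [123.2, 233.5], [111.1, 229.7], [131.4, 219.7], [121.9, 227.9], [109.9, 224.0]]
top [[407.5, 169.9], [416.5, 171.1], [431.3, 169.6], [408.1, 180.8], [417.1, 181.8], [431.9, 180.4]]
```

View pics/e1.png

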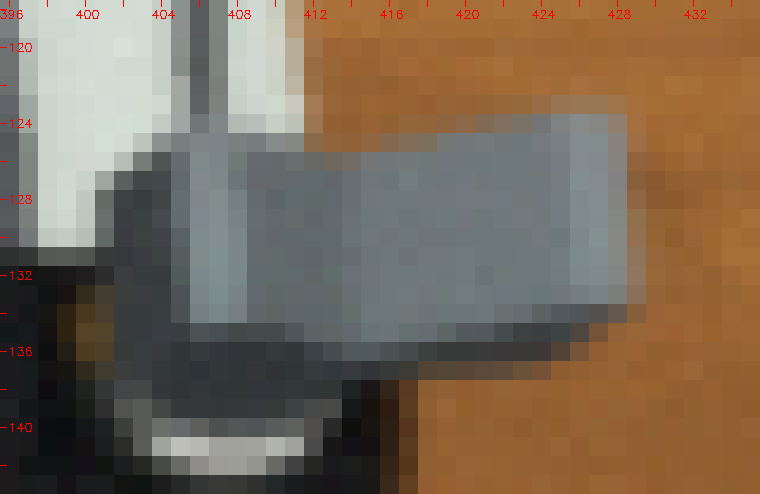

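View pics/e2.png

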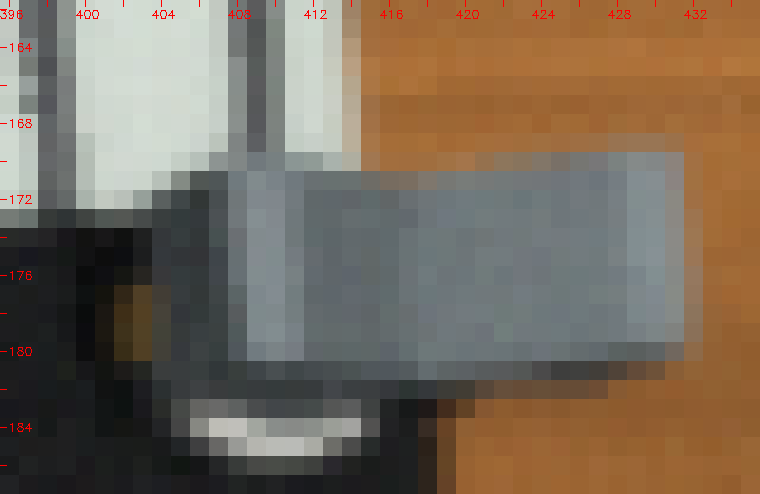

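Saddle is seated (top view block 405–428, 124–135, matching the predicted height of 151 within 1 px; maybe 1–2° yaw). The tube's window is at scene (333,212). Descending on the tube's middle.

>>> jog_arm(
  deltas=[
    [[0.5, -3.1, 40, 0, 0, -0.4, 100], [0.5, -3.1, 80, 0, 0, -0.4, 100], [0.5, -3.1, 105, 0, 0, -0.4, 100], [0.5, -3.1, 118, 0, 0, -0.4, 100], [0.5, -3.1, 122, 0, 0, -0.4, 100], [0.5, -3.1, 122, 0, 0, -0.4, 100], [0.5, -3.1, 122, 0, 0, -0.4, 100]],
  ],
)

```text
time_s: 12.0
tcp_pos: [0.4902, 0.2979, 0.1341]
tcp_rot: [-2.817, -1.39, -0.002]
wrist_force: [-0.5, 0.3, -0.4]
gripper_width: 0.0939
```

```bash
python3 - <<'E'
from h import *
goto(490.4,296.9,55,-37.6)
for n in C:
    im=imaging.snapshot(n)[:,:,::-1].copy(); cv2.imwrite(f"pics/{n}4.png",im)
t=cv2.imread("pics/top4.png");s=cv2.imread("pics/scene4.png")
crop(t,150,140,110,90,7,"pics/f1.png")
crop(s,260,150,90,90,6,"pics/f2.png",5)
E
```

```text
t 12.0 grasp now [490.3 298.   55.7] yawY -37.49 tilt 0.08 grip 0.09388051541099005 F [-0.5  0.3 -0.4]
delta [-0.7  0.7  0.7] [ 0.03 -0.07  0.11]
```

View pics/f2.png

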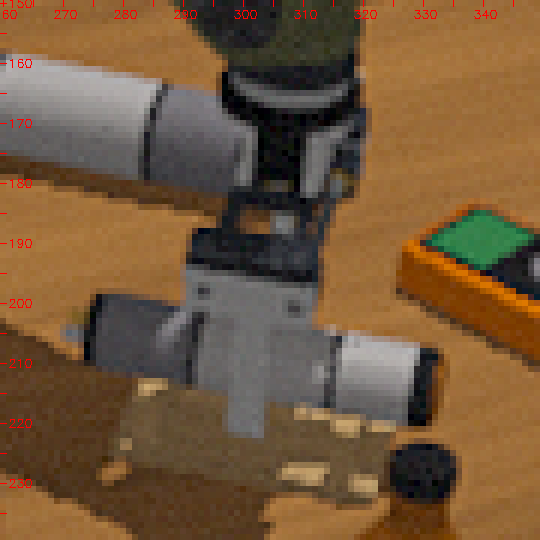

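View pics/f1.png

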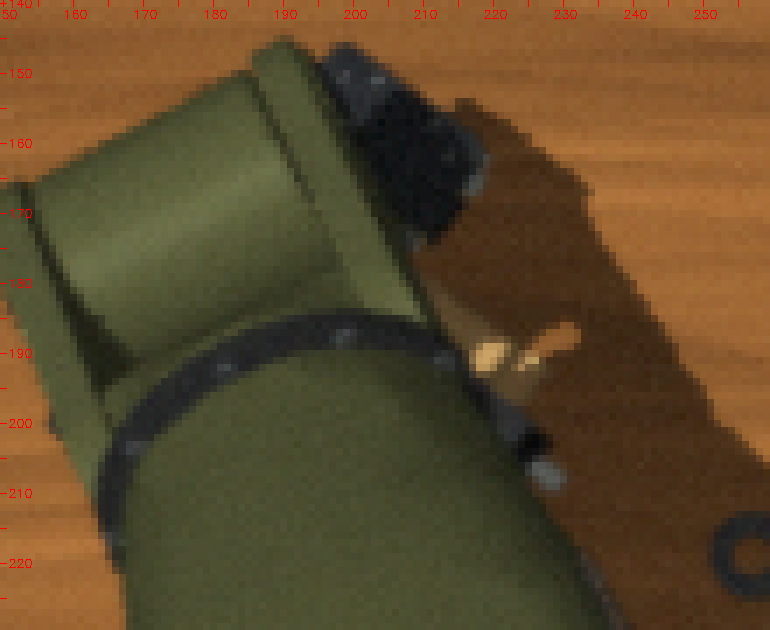

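Fingers straddle the tube near its middle (finger at scene 300,215). Closing.

>>> jog_arm(
  deltas=[
    [[-0.7, 0.7, 0.7, 0, 0, 0, 80], [-0.7, 0.7, 0.7, 0, 0, 0, 60], [-0.7, 0.7, 0.7, 0, 0, 0, 35], [-0.7, 0.7, 0.7, 0, 0, 0, 35], [-0.7, 0.7, 0.7, 0, 0, 0, 35], [-0.7, 0.7, 0.7, 0, 0, 0, 35], [-0.7, 0.7, 0.7, 0, 0, 0, 35]],
  ],
  squeeze=50,
)

```text
time_s: 12.98
tcp_pos: [0.4896, 0.2972, 0.1325]
tcp_rot: [-2.817, -1.389, 0.001]
wrist_force: [-4.4, 3.1, 1.9]
gripper_width: 0.0451
```

```bash
python3 - <<'E'
from h import *
goto(490.4,296.9,55,-37.6)
E
```

```text
t 12.975 grasp now [489.6 297.2  54.1] yawY -37.49 tilt 0.06 grip 0.04510046564668412 F [-4.4  3.1  1.9]
delta [ 0.3  0.8 -0.9] [-0.06  0.01  0.11]
```

>>> jog_arm(
  deltas=[
    [[0, 0, -5, 0, 0, 0, 35], [0, 0, -15, 0, 0, 0, 35], [0, 0, -40, 0, 0, 0, 35], [0, 0, -80, 0, 0, 0, 35], [0, 0, -130, 0, 0, 0, 35], [0, 0, -165, 0, 0, 0, 35], [0, 0, -170, 0, 0, 0, 35], [0, 0, -170, 0, 0, 0, 35]],
  ],
)

```text
time_s: 13.98
tcp_pos: [0.4898, 0.2966, 0.3013]
tcp_rot: [2.818, 1.39, -0.002]
wrist_force: [-0.5, 0.3, -4.6]
gripper_width: 0.0451
```

```bash
python3 - <<'E'
from h import *
goto(559,-288.9,225,-89.3)
print(r.read_state()["ft_torque"].round(3))
for n in C:
    im=imaging.snapshot(n)[:,:,::-1].copy(); cv2.imwrite(f"pics/{n}5.png",im)
s=cv2.imread("pics/scene5.png")
crop(s,255,120,90,110,5,"pics/g2.png",5)
E
```

```text
t 13.975 grasp now [489.7 296.5 222.9] yawY -37.5 tilt 0.08 grip 0.04508598140004847 F [-0.5  0.3 -4.6]
delta [-422.4  411.3   -1.8] [ 0.    0.08 51.8 ]
[-0.088 -0.056 -0.015]
```

View pics/g2.png

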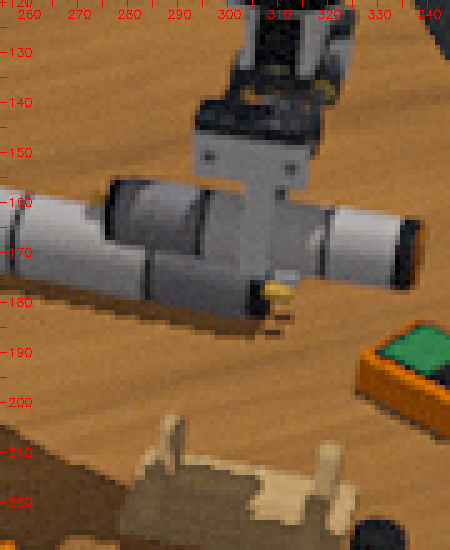

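View pics/top5.png

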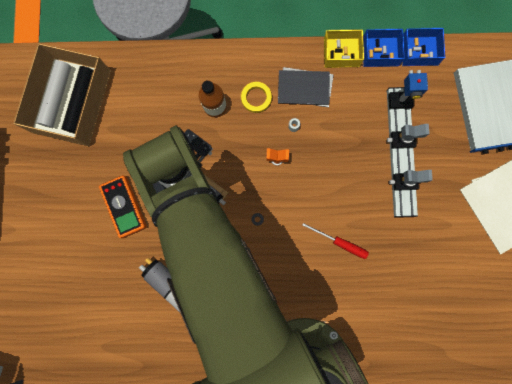

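```bash
python3 - <<'E'
from h import *
im=cv2.imread("pics/scene5.png").astype(np.float32)
crop(cv2.imread("pics/scene5.png"),270,150,72,36,11,"pics/g3.png",2)
m=np.array([.4897,.2965,.2229]);a=np.radians(52.5);u=np.array([np.cos(a),np.sin(a),0]);v=np.array([-u[1],u[0],0])
# visible line: 60deg up on camera side (-v side?)
for off in (-v*.012+np.array([0,0,.0196]), v*0+np.array([0,0,.023])):
    S=np.arange(-112,113,2)/1000.
    q=proj("scene",[m+u*s+off for s in S]).astype(np.float32)
    x=cv2.remap(im,q[:,0].reshape(-1,1),q[:,1].reshape(-1,1),cv2.INTER_LINEAR)[:,0]
    print([(int(s*1000),*map(int,c)) for s,c in zip(S,x) if abs(s)>.08 or -.05<s<-.02 or .03<s<.06 ])
E
```

```text
[(-112, 55, 109, 157), (-110, 56, 111, 158), (-108, 54, 107, 153), (-106, 49, 103, 147), (-104, 39, 97, 140), (-102, 45, 100, 144), (-100, 58, 105, 150), (-98, 40, 86, 124), (-96, 24, 53, 76), (-94, 12, 12, 12), (-92, 25, 20, 19), (-90, 45, 40, 43), (-88, 61, 55, 59), (-86, 68, 64, 67), (-84, 71, 70, 71), (-82, 66, 65, 68), (-48, 120, 117, 119), (-46, 115, 113, 113), (-44, 101, 98, 99), (-42, 77, 70, 75), (-40, 65, 61, 64), (-38, 57, 56, 57), (-36, 42, 44, 44), (-34, 48, 51, 51), (-32, 67, 69, 71), (-30, 87, 87, 90), (-28, 97, 98, 101), (-26, 97, 99, 99), (-24, 97, 99, 99), (-22, 99, 99, 100), (32, 98, 98, 102), (34, 94, 97, 100), (36, 97, 100, 102), (38, 102, 104, 107), (40, 102, 102, 106), (42, 89, 89, 93), (44, 74, 72, 75), (46, 115, 115, 118), (48, 147, 148, 152), (50, 167, 169, 173), (52, 165, 166, 170), (54, 163, 164, 168), (56, 163, 165, 170), (58, 163, 166, 170), (82, 164, 166, 170), (84, 162, 165, 167), (86, 139, 141, 144), (88, 100, 101, 103), (90, 39, 39, 37), (92, 34, 34, 27), (94, 38, 38, 30), (96, 44, 42, 42), (98, 37, 51, 72), (100, 28, 61, 105), (102, 22, 77, 133), (1
[... 600 characters left out ...]
4, 60, 58), (-30, 82, 80, 82), (-28, 95, 93, 98), (-26, 95, 95, 98), (-24, 95, 96, 99), (-22, 97, 98, 101), (32, 89, 91, 96), (34, 91, 95, 98), (36, 94, 98, 101), (38, 96, 98, 104), (40, 80, 82, 86), (42, 65, 65, 66), (44, 75, 68, 70), (46, 114, 107, 107), (48, 159, 157, 157), (50, 172, 172, 175), (52, 173, 175, 179), (54, 168, 171, 176), (56, 167, 170, 175), (58, 166, 169, 174), (82, 171, 173, 178), (84, 171, 171, 174), (86, 153, 151, 152), (88, 107, 101, 101), (90, 53, 47, 47), (92, 26, 21, 20), (94, 32, 28, 26), (96, 30, 31, 39), (98, 28, 39, 61), (100, 33, 65, 104), (102, 38, 84, 130), (104, 44, 98, 148), (106, 55, 104, 152), (108, 61, 109, 155), (110, 63, 111, 157), (112, 56, 107, 154)]
```

View pics/g3.png

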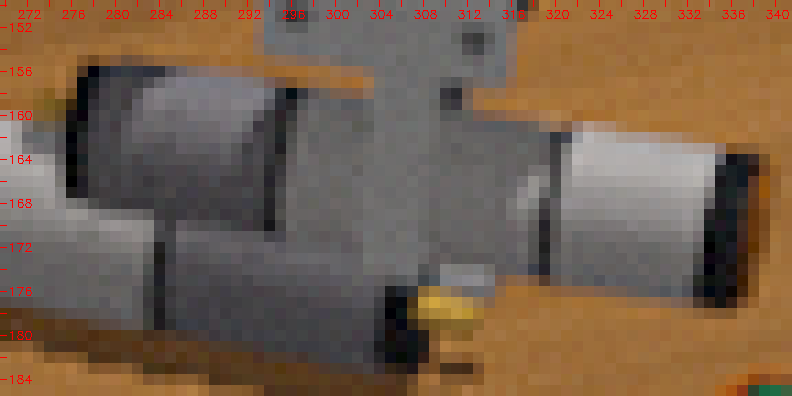

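>>> jog_arm(
  deltas=[
    [[-20, 20, 0, 0, 0, 2, 35], [-60, 58, 0, 0, 0, 6, 35], [-105, 101, 0, 0, 0, 12, 35], [-150, 145, 0, 0, 0, 18, 35], [-195, 188, 0, 0, 0, 24, 35], [-240, 232, 0, 0, 0, 30, 35], [-285, 276, 0, 0, 0, 36, 35], [-330, 319, 0, 0, 0, 42, 35], [-370, 358, 0, 0, 0, 47, 35], [-400, 387, 0, 0, 0, 50, 35], [-418, 404, 0, 0, 0, 51.8, 35], [-423.5, 409.5, 0, 0, 0, 51.8, 35]],
  ],
)

```text
time_s: 15.58
tcp_pos: [0.5569, -0.2896, 0.3006]
tcp_rot: [-3.14, -0.017, 0.004]
wrist_force: [0.8, 0.2, -4.1]
gripper_width: 0.0448
```

>>> jog_arm(
  deltas=[
    [[0, 0, 0, 0, 0, 0, 35], [0, 0, 0, 0, 0, 0, 35], [0, 0, 0, 0, 0, 0, 35], [0, 0, 0, 0, 0, 0, 35]],
  ],
)

```text
time_s: 16.08
tcp_pos: [0.5573, -0.288, 0.3026]
tcp_rot: [3.141, 0.02, 0.0]
wrist_force: [-0.3, 0.4, -5.0]
gripper_width: 0.0448
```

```bash
python3 - <<'E'
from h import *
goto(556.5,-288.9,180,-89.3)
print(r.read_state()["ft_torque"].round(3))
for n in C:
    im=imaging.snapshot(n)[:,:,::-1].copy(); cv2.imwrite(f"pics/{n}6.png",im)
s=cv2.imread("pics/scene6.png");t=cv2.imread("pics/top6.png")
crop(s,90,160,100,110,5,"pics/h2.png",5)
crop(t,370,60,100,130,4.5,"pics/h1.png",5)
E
```

```text
t 16.075 grasp now [ 557.3 -288.   224.2] yawY -89.26 tilt 0.01 grip 0.0447540444703586 F [-0.3  0.4 -5. ]
delta [-0.8  0.9 44.2] [ 0.01 -0.01  0.04]
[ 0.061 -0.034  0.02 ]
```

View pics/h2.png

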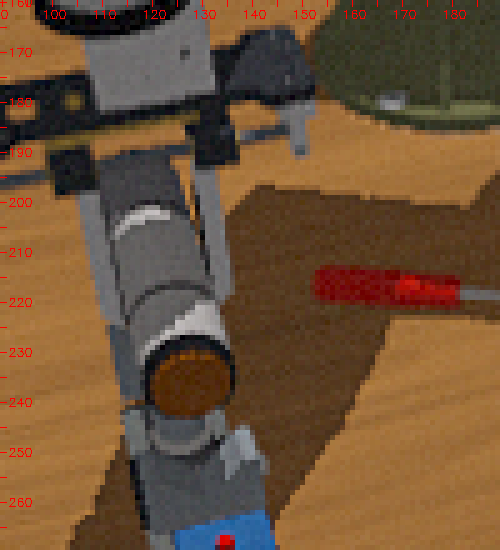

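View pics/h1.png

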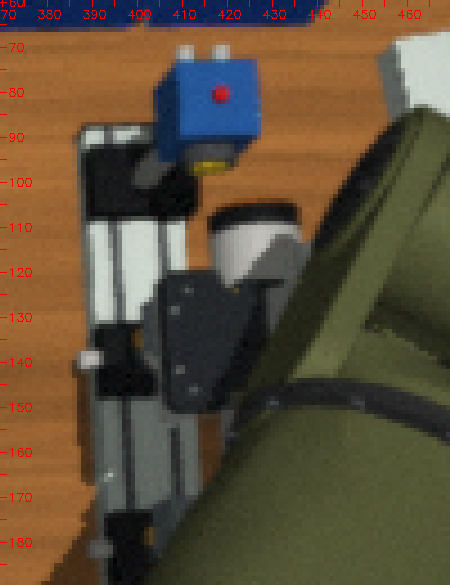

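```bash
python3 - <<'E'
from h import *
for s in (.098,.100,.102,.104):
  c=np.array([.5573+s,-.2880+.0122*s,.2251])
  print(s,proj("scene",[c,c+[0,0,.023],c-[0,0,.023],c+[0,.023,0],c-[0,.023,0]]).round(1).tolist(),proj("top",[c+[0,.023,0],c-[0,.023,0],c+[0,0,.023]]).round(1).tolist())
crop(cv2.imread("pics/top6.png"),408,98,40,26,19,"pics/h3.png",2)
crop(cv2.imread("pics/scene6.png"),112,218,32,30,19,"pics/h4.png",2)
E
```

```text
0.098 [[127.1, 236.5], [125.8, 229.2], [128.3, 243.6], [136.4, 234.4], [117.6, 238.5]] [[415.9, 106.5], [435.1, 106.2], [428.9, 103.4]]
0.1 [[127.2, 236.9], [125.9, 229.6], [128.5, 244.0], [136.6, 234.9], [117.7, 239.0]] [[415.8, 105.7], [435.0, 105.4], [428.9, 102.6]]
0.102 [[127.4, 237.4], [126.1, 230.1], [128.6, 244.5], [136.7, 235.4], [117.9, 239.4]] [[415.8, 104.9], [435.0, 104.6], [428.8, 101.7]]
0.104 [[127.5, 237.9], [126.2, 230.6], [128.7, 245.0], [136.9, 235.8], [118.0, 239.9]] [[415.7, 104.1], [434.9, 103.8], [428.7, 100.9]]
```

View pics/h3.png

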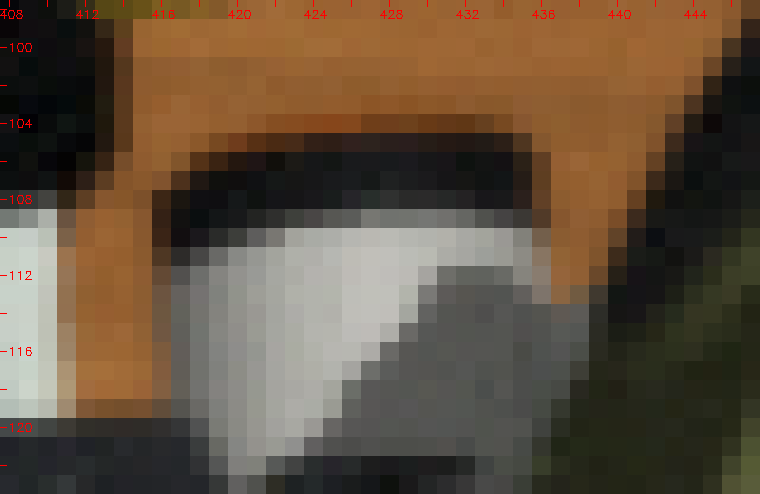

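View pics/h4.png

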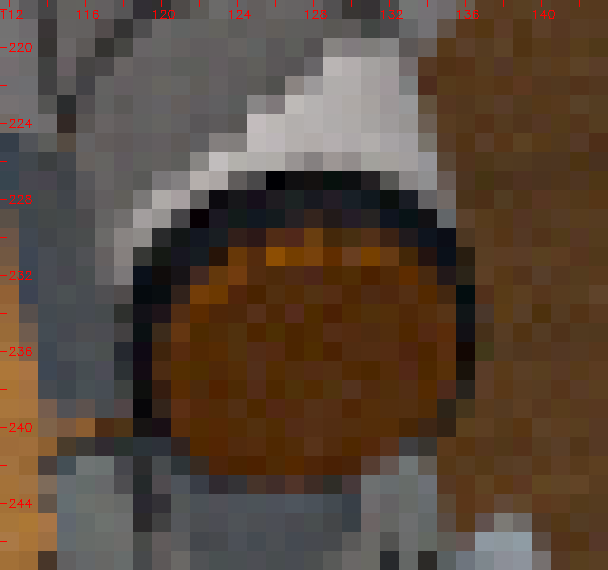

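>>> jog_arm(
  deltas=[
    [[1.2, 0.8, 15, 0, 0, 0, 35], [1.2, 0.8, 30, 0, 0, 0, 35], [1.2, 0.8, 42, 0, 0, 0, 35], [1.2, 0.8, 50, 0, 0, 0, 35], [1.2, 0.8, 54, 0, 0, 0, 35], [1.2, 0.8, 56, 0, 0, 0, 35], [1.2, 0.8, 56, 0, 0, 0, 35], [1.2, 0.8, 56, 0, 0, 0, 35]],
  ],
)

```text
time_s: 17.18
tcp_pos: [0.5585, -0.2893, 0.2468]
tcp_rot: [3.141, 0.019, 0.001]
wrist_force: [0.4, -0.3, -4.7]
gripper_width: 0.0452
```

```bash
python3 - <<'E'
from h import *
goto(558.5,-288.7,160.6,-89.3)
print(r.read_state()["ft_torque"].round(3))
for n in C:
    im=imaging.snapshot(n)[:,:,::-1].copy(); cv2.imwrite(f"pics/{n}7.png",im)
s=cv2.imread("pics/scene7.png");t=cv2.imread("pics/top7.png")
crop(s,90,190,80,90,6.5,"pics/i2.png",5)
E
```

```text
t 17.175 grasp now [ 558.5 -289.3  168.4] yawY -89.29 tilt 0.04 grip 0.04517035527789154 F [ 0.4 -0.3 -4.7]
delta [ 0.  -0.6  7.8] [ 0.02 -0.03  0.01]
[ 0.017 -0.072  0.045]
```

View pics/i2.png

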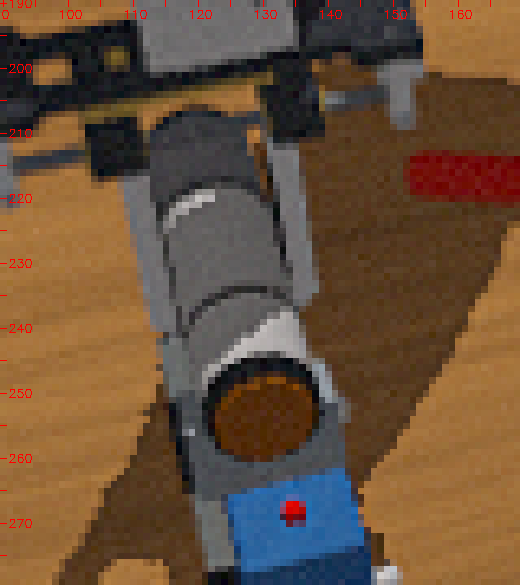

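Tube hangs above both Vs (window at scene 130,252), in line. Slow final lowering.

>>> jog_arm(
  deltas=[
    [[0, -0.4, 1.5, 0, 0, 0, 35], [0, -0.4, 3, 0, 0, 0, 35], [0, -0.4, 4, 0, 0, 0, 35], [0, -0.4, 5, 0, 0, 0, 35], [0, -0.4, 5, 0, 0, 0, 35]],
  ],
)

```text
time_s: 17.9
tcp_pos: [0.5584, -0.2889, 0.2413]
tcp_rot: [-3.141, -0.019, 0.0]
wrist_force: [0.2, 0.7, -5.1]
gripper_width: 0.0454
```

>>> jog_arm(
  deltas=[
    [[0, 0, 0.7, 0, 0, 0, 35], [0, 0, 1.4, 0, 0, 0, 35], [0, 0, 2, 0, 0, 0, 35], [0, 0, 2, 0, 0, 0, 35], [0, 0, 2, 0, 0, 0, 35]],
  ],
)

```text
time_s: 18.52
tcp_pos: [0.5585, -0.289, 0.2397]
tcp_rot: [3.141, 0.019, 0.001]
wrist_force: [0.9, -2.0, -0.6]
gripper_width: 0.0451
```

```bash
python3 - <<'E'
from h import *
goto(558.5,-288.7,160.6,-89.3)
print(r.read_state()["ft_torque"].round(3))
E
```

```text
t 18.525 grasp now [ 558.5 -289.   161.3] yawY -89.29 tilt 0.03 grip 0.04510279046942318 F [ 0.9 -2.  -0.6]
delta [ 0.1 -0.3  0.7] [ 0.02 -0.02  0.01]
[-0.234  0.032  0.032]
```

>>> jog_arm(
  deltas=[
    [[0, -0.2, 0.4, 0, 0, 0, 35], [0, -0.2, 0.8, 0, 0, 0, 35], [0, -0.2, 0.8, 0, 0, 0, 35], [0, -0.2, 0.8, 0, 0, 0, 35]],
  ],
)

```text
time_s: 19.02
tcp_pos: [0.5585, -0.289, 0.2395]
tcp_rot: [3.14, 0.019, 0.002]
wrist_force: [-1.4, -2.3, 5.2]
gripper_width: 0.0454
```

```bash
python3 - <<'E'
from h import *
goto(558.5,-288.7,160.6,-89.3)
print(r.read_state()["ft_torque"].round(3))
E
```

```text
t 19.025 grasp now [ 558.6 -289.   161.1] yawY -89.3 tilt 0.09 grip 0.04540358291903658 F [-1.4 -2.3  5.2]
delta [-0.  -0.3  0.5] [ 0.06 -0.07  0.  ]
[-0.248  0.398  0.09 ]
```

>>> jog_arm(
  deltas=[
    [[0, 0, 0, 0, 0, 0, 35], [0, 0, 0, 0, 0, 0, 35], [0, 0, 0, 0, 0, 0, 35]],
  ],
  squeeze=6,
)

```text
time_s: 19.4
tcp_pos: [0.5586, -0.289, 0.2394]
tcp_rot: [3.141, 0.019, 0.002]
wrist_force: [-1.2, -3.0, 5.2]
gripper_width: 0.0457
```

>>> jog_arm(
  deltas=[
    [[0, 0, 0, 0, 0, 0, 50], [0, 0, 0, 0, 0, 0, 53], [0, 0, 0, 0, 0, 0, 57], [0, 0, 0, 0, 0, 0, 63], [0, 0, 0, 0, 0, 0, 75], [0, 0, 0, 0, 0, 0, 90], [0, 0, 0, 0, 0, 0, 98], [0, 0, 0, 0, 0, 0, 98]],
  ],
)

```text
time_s: 20.4
tcp_pos: [0.5584, -0.2887, 0.2386]
tcp_rot: [3.142, 0.019, -0.0]
wrist_force: [0.0, -0.2, 0.7]
gripper_width: 0.0916
```

```bash
python3 - <<'E'
from h import *
goto(558.5,-288.7,230,-89.3)
for n in C:
    im=imaging.snapshot(n)[:,:,::-1].copy(); cv2.imwrite(f"pics/{n}8.png",im)
crop(cv2.imread("pics/scene8.png"),90,190,80,90,6.5,"pics/j2.png",5)
E
```

```text
t 20.4 grasp now [ 558.4 -288.7  160.2] yawY -89.3 tilt 0.0 grip 0.09161495220215733 F [ 0.  -0.2  0.7]
delta [  0.1   0.  -69.8] [0. 0. 0.]
```

View pics/j2.png

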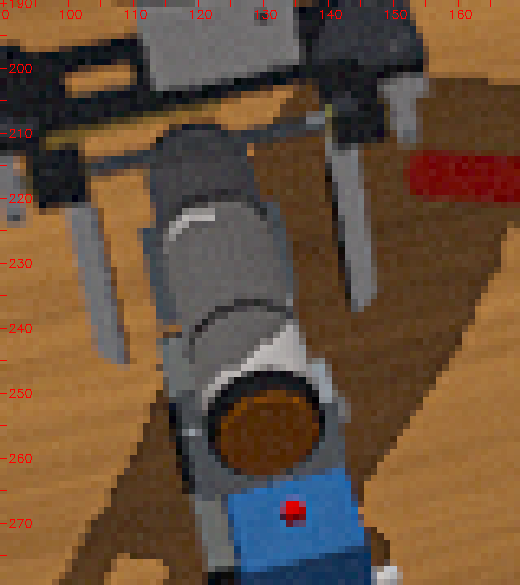

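The tube lies in both Vs, fingers clear of it on each side (scene 105,230 and 144,290→144,225). Withdrawing upward and away for an unobstructed check.

>>> jog_arm(
  deltas=[
    [[0, 0, -20, 0, 0, 0, 98], [0, 0, -60, 0, 0, 0, 98], [0, 0, -110, 0, 0, 0, 98], [0, 0, -130, 0, 0, 0, 98], [60, 0, -130, 0, 0, 0, 98], [0, 0, -130, 0, 0, 0, 98]],
  ],
)

```text
time_s: 21.25
tcp_pos: [0.5676, -0.2917, 0.3546]
tcp_rot: [-3.133, -0.024, 0.02]
wrist_force: [-2.5, -0.5, -1.1]
gripper_width: 0.0921
```

```bash
python3 - <<'E'
from h import *
goto(400,100,290,-60)
E
```

```text
t 21.25 grasp now [ 566.6 -291.1  276.2] yawY -89.11 tilt 0.88 grip 0.09214486655329902 F [-2.5 -0.5 -1.1]
delta [-161.6 -394.4   -8.5] [ -0.65   0.6  -29.11]
```

>>> jog_arm(
  deltas=[
    [[-20, -50, 0, 0, 0, 0, 98], [-40, -100, 0, 0, 0, -4, 98], [-60, -150, 0, 0, 0, -8, 98], [-80, -200, 0, 0, 0, -12, 98], [-100, -250, 0, 0, 0, -16, 98], [-120, -300, 0, 0, 0, -20, 98], [-140, -350, 0, 0, 0, -24, 98], [-160, -390, 0, 0, 0, -29, 98], [-160, -390, 0, 0, 0, -29, 98], [-160, -390, 0, 0, 0, -29, 98]],
  ],
)

```text
time_s: 22.5
tcp_pos: [0.3938, 0.099, 0.3688]
tcp_rot: [3.037, 0.804, 0.001]
wrist_force: [0.5, -0.1, 0.3]
gripper_width: 0.0917
```

```bash
python3 - <<'E'
from h import *
for n in C:
    im=imaging.snapshot(n)[:,:,::-1].copy(); cv2.imwrite(f"pics/{n}9.png",im)
t=cv2.imread("pics/top9.png")
crop(t,380,65,70,155,3.8,"pics/k1.png",5)
crop(cv2.imread("pics/scene9.png"),95,190,75,120,5,"pics/k2.png",5)
im=t.astype(np.float32)
m=np.array([.5589,-.2889,.1615]);a=np.radians(.7);u=np.array([np.cos(a),np.sin(a),0])
S=np.arange(-116,117,2)/1000.
q=proj("top",[m+u*s+[0,0,.023] for s in S]).astype(np.float32)
x=cv2.remap(im,q[:,0].reshape(-1,1),q[:,1].reshape(-1,1),cv2.INTER_LINEAR)[:,0]
print([(int(s*1000),*map(int,c)) for s,c in zip(S,x) if abs(s)>.085])
q=proj("scene",[m+u*.1]+[m+u*.1+.023*np.array([0,np.cos(b),np.sin(b)]) for b in np.arange(4)*np.pi/2]);print(q.round(1).tolist())
E
```

```text
[(-116, 125, 136, 146), (-114, 155, 162, 164), (-112, 161, 167, 169), (-110, 161, 168, 168), (-108, 160, 167, 167), (-106, 157, 164, 164), (-104, 119, 124, 125), (-102, 60, 62, 63), (-100, 28, 26, 26), (-98, 27, 23, 25), (-96, 31, 29, 29), (-94, 55, 54, 53), (-92, 90, 89, 88), (-90, 114, 113, 111), (-88, 117, 116, 115), (-86, 118, 117, 116), (86, 53, 55, 55), (88, 31, 31, 31), (90, 27, 26, 24), (92, 24, 26, 23), (94, 27, 32, 42), (96, 29, 54, 92), (98, 34, 78, 134), (100, 46, 92, 143), (102, 48, 91, 141), (104, 45, 88, 136), (106, 44, 86, 136), (108, 44, 88, 139), (110, 44, 90, 141), (112, 45, 91, 142), (114, 47, 91, 144), (116, 48, 92, 145)]
[[130.4, 256.7], [139.4, 254.6], [129.2, 249.9], [121.2, 258.8], [131.5, 263.4]]
```

View pics/k1.png

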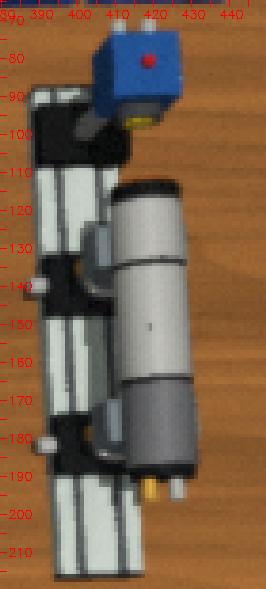

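View pics/k2.png

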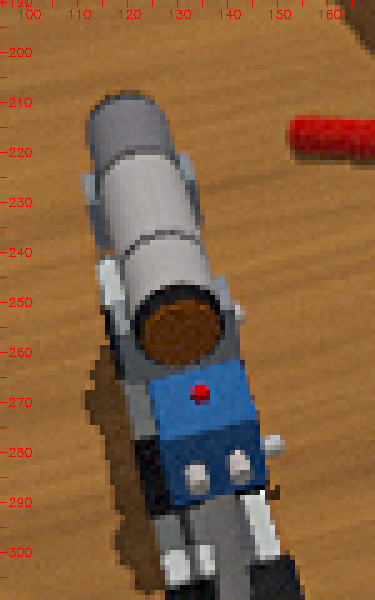

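View pics/top9.png

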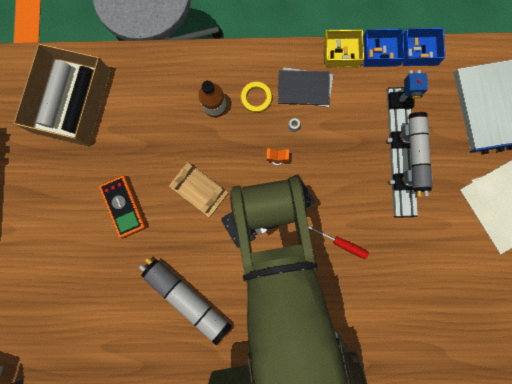

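```bash
python3 - <<'E'
from h import *
for f,m,a in (("top0",(.491,.2977,.055),52.4),("top9",(.5589,-.2889,.1615),.7)):
    im=cv2.imread(f"pics/{f}.png",0).astype(np.float32); a=np.radians(a);u=np.array([np.cos(a),np.sin(a),0])
    S=np.arange(-60,100,1)/1000.
    q=proj("top",[np.array(m)+u*s+[0,0,.023] for s in S]).astype(np.float32)
    x=cv2.remap(im,q[:,0].reshape(-1,1),q[:,1].reshape(-1,1),cv2.INTER_LINEAR)[:,0]
    for lo,hi in((-50,-25),(30,55)):
        k=(S*1000>=lo)&(S*1000<=hi); print(f,"band min at",S[k][x[k].argmin()]*1000)
    k=S>.07; print("rim edge",S[k][np.argmin(np.gradient(x[k]))]*1000)
E
python3 -c "
import cv2;a=cv2.imread('pics/top0.png');b=cv2.imread('pics/top9.png')
d=cv2.absdiff(a,b).max(2)
for n,(x,y,w,h) in dict(bottle=(195,75,35,40),tape=(238,78,36,36),meter=(98,172,50,68),spacer=(285,115,20,20),orange=(262,145,32,22)).items(): print(n,int((d[y:y+h,x:x+w]>40).sum()))
"
```

```text
top0 band min at -38.0
top0 band min at 41.0
rim edge 85.0
top9 band min at -38.0
top9 band min at 41.0
rim edge 83.0
bottle 0
tape 0
meter 0
spacer 0
orange 0
```

The band positions along the tube in this last top view match the cradle measurement, so it is centred to about 2 mm. The bottle, tape, meter, spacer and orange saddle have not moved. The gripper is well clear, so I'm handing in.

```bash
python3 -c "
from workcell import finish_job; print(finish_job())"
```

```text
the job is handed in; nothing more can be done
None
```

I slid the grey V-saddle down the bare post until its foot pressed on the collar, then let go. I then lifted the smaller tube from its cradle and lowered it gently into both saddles, with the window facing the lamp. The job was handed in at about 22.6 s.

**What the last pictures showed**
- **Tube:** it lies in both Vs along the rail. The dark bands on its shield sit where they should, which puts it centred to about 2 mm. I read those bands against the tube centre measured in the cradle.
- **Bystanders:** the bottle, tape, meter, spacer and orange saddle had not moved. I did not check the spare collar in the last picture; the arm worked nowhere near it.
- **Robot:** clear of everything, with about 5 N the highest force reading I saw.

**Checks that disagreed or fell short**
- **Tube ends:** in the top view they suggested an offset of about 4 mm towards the end away from the lamp. I discounted this because the black end face blends into the base edge there. The bands and the position at which I released the tube both agree on centred.
- **Window in the scene view:** the window's rim sat about 2 px higher than predicted. It was already 1–1.5 px high before the tube was set down, so I took it as camera or edge bias.
- **Saddle angle:** after release, the loose saddle looked about 1–2° off the rail. I did not measure its angle again once the tube was in it.
- **Wrist torque:** readings were too noisy to confirm where the tube balances.

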